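# Fit the coolers to two repaired boards

### The job

Put the cooling back on these two repaired boards. On the processor of the large board, stack the copper plate, then the large heat sink, then the fan on top, and set the small heat sink on the chip of the small board: each centred on and square with what it sits on, lying flat, any quarter turn being fine. Set everything down gently, without dropping it or pressing hard on the boards, and leave the meter, the solder reel and the screwdriver where they are.

Things in the scene. Friction and masses are not known exactly. Their poses are not given: they have to be found in the camera images.
- main_board: Larger green circuit board, 120 (x) x 140 (y) mm, fixed on standoffs, top face 8 mm above the bench. At its middle a 38 x 38 mm processor with bright metal lid, square to the board, its flat top 12 mm above the bench. Origin: on the bench under that centre; z up, x and y along the edges. Corner parts rise 12 mm above the board; within 24 mm of its centre lines nothing else exceeds 2 mm.
- small_board: Smaller green circuit board, 90 (x) x 70 (y) mm, fixed on standoffs, top face 8 mm above the bench. At its middle a 20 x 20 mm chip with bright metal lid, square to the board, its flat top 11 mm above the bench. Origin: on the bench under that centre; z up, x and y along the edges. Corner parts rise 8 mm above the board; within 13 mm of its centre lines nothing else exceeds 2 mm.
- copper_plate: Loose solid square copper plate, 46 x 46 mm, 10 mm thick, about 190 g, lying flat on the bench. Origin: centre of its underside; z up, x and y square to its sides.
- large_heatsink: Loose large aluminium heat sink with ten upright fins along its x, 60 x 60 mm, 30 mm high, about 150 g, standing fins up. It is rigid and can be gripped on any two facing sides. Its fin tips form a flat top. Origin: centre of its underside; z up, x and y square to its sides.
- fan: Loose black square fan with a round hub and seven blades, 60 x 60 mm, 20 mm high, about 70 g, lying flat with its hub label up. Its blades do not turn. It can be gripped on any two facing sides. Origin: centre of its underside; z up, x and y square to its sides.
- small_heatsink: Loose small aluminium heat sink with five upright fins, 28 x 28 mm, 18 mm high, about 25 g, standing fins up. It can be gripped on any two facing sides. Origin: centre of its underside; z up, x and y square to its sides.
- meter: Bystander: orange multimeter lying on the bench, 150 (x) x 75 (y) mm, about 45 mm high with its dial. Origin: centre of its underside. Leave it alone.
- reel: Bystander: solder reel, white flanges round wound solder wire, standing on a flange, 54 mm across, 37 mm high. Origin: centre of its underside. Leave it alone.
- screwdriver: Bystander: screwdriver 190 mm long, lying along its x, handle to -x, under 35 mm high. Leave it alone.
There are look-alikes about, which are no part of the job. Leave any green or red look-alike of the large_heatsink alone.

How it is judged:
By the outcome, as a careful person would: the job done as asked, in the order asked, and still so for the second after the job is handed in, with the robot touching nothing.
It also fails if it takes over 120 s, if anything falls off the work surface, if the arm or the gripper's body presses on something with over 40 N, if the wrist force passes 120 N, or if a joint passes its speed limit or range.

### The arm

A 6-joint arm with a two-finger parallel gripper is mounted at the origin on the work surface. World frame = base frame: x ahead of the robot, y to its left, z up, the work surface at z = 0. Lengths are in m, angles in rad, forces in N, time in s.
With the tool pointing down it reaches from about 0.375 to 0.975 m from the base axis. Payload 3.8 kg.
Tool frame: the origin (TCP) lies at the very end of the fingers, on their centre line; the grasp point (between the pads) lies 19 mm behind it (bot.grip_point_offset is the distance from the TCP to the grasp point, in m); z points along the fingers, x is the direction in which the jaws open and shut, and the axes are right-handed (so a half turn about z gives the same grasp; the last joint's range is limited). The gripper opens to 85 mm and grips with 20 to 120 N. Pads are 22 mm wide; open, the fingers measure 114 mm over their backs; the gripper's body (76 mm by 85 mm) begins 54 mm behind the grasp point. The pads swing forward as they close: fully open they stand 13 mm farther back than shut.
Start: joints at [1.179, 0.264, 1.604, -0, 1.274, -0.037], TCP at [0.234, 0.633, 0.231] pointing down, gripper open.
Joint ranges: [-2.63, 2.63], [-0.94, 2.18], [0.31, 2.57], [-1.31, 4.45], [0, 2.66], [-2.55, 2.55]. Speed limits (rad/s): [2.57, 2.57, 3.14, 3.14, 3.14, 3.14].

### API

Orientations are given as a rotation vector (axis times angle).
In Python, from workcell import bot, read_camera gives the robot as it stands.
- The arm moves only by the tool arm_command, never from a script. Its argument "rows" is a list of rows, each an object with "delta_rot": the turn, a rotation vector about the tool's x, y, z in rad, a list of three; "xyz": the shift along the tool's x, y, z in m, a list of three; "gripper": the finger opening in m, from 0 to 0.0854. A call has 1 to 12 rows; each row shifts and turns the commanded pose from where the row before left it, along the tool's axes as they then stand; what a row does not reach is not made up. A row lasts 1/10 s, in which the tool goes at most 50 mm and 8.59 degrees, less where a joint would pass 70% of its speed; a pose out of reach is approached as far as the arm can. A call is refused whole if a number of a shift passes 0.05 or a number of a turn 0.15, either way. A call with a gripper value outside its range is refused whole. The fingers move at their own pace and stop on an object; "force" is the grip in N (left out, the last holds). Time passes only in rows, so rows that do not move let the fingers close. It gives the time, the measured TCP pose, the force and the opening at its end, in the units of the state.
- bot.read_state(): the state, without advancing time (a new reading comes with each control period).
- read_camera(name): name is "scene" or "side" or "wrist"; returns a dict with "pixels" (420x560x3 uint8, red, green, blue), "range_z" (420x560 float32, m along the optical axis (not along the pixel's ray), 0 where there is no reading), "intrinsics" (3x3 intrinsics, pixels), "camera_from_world" (4x4, takes a point from world to camera coordinates). Camera axes: x right, y up, looking along -z (the intrinsics and any distortion apply to the point x, -y, -z); pixel columns grow to the right and rows downward; lengths in m; the calibration is good to about 2 mm. A picture is of the moment at which its call begins.
- bot.finish_job(): hands the job in, once; it reports no verdict.
The state is a dict: "time": time; "q": joint angles; "joint_vel": joint speeds; "joint_torque": joint torques, N m; "tool_pos": TCP position; "tcp_rot": TCP orientation; "wrist_force": force on the tool from outside, world axes, zero at the start; "torque": the same for the moment, N m; "width": opening from 0.0 (shut) to 1.0 (fully open).
Only numpy, scipy, OpenCV 4.12 (cv2) and the standard library are available. Lean on these libraries where they do the work, as an engineer would, in place of code of your own. Each camera call takes 0.05 s, during which the arm holds its last target.

## Working session

There is one attempt and no reset: what is moved stays moved. The work goes in short steps, Python scripts to look and compute and a tool call to move; the robot and the scene stay as the last step left them, time stands still between calls to the robot, and variables do not carry over. Pictures are saved under pics/ and viewed, and the job is handed in when it is done.

Besides the shell and the picture viewer there is one more tool, called as a command line: name --argument value ..., lists and objects as JSON in quotes. arm_command: Moves the arm, as the interface text tells. Its arguments: {"type":"object","properties":{"rows":{"type":"array","items":{"type":"object","properties":{"delta_rot":{"type":"array","items":{"type":"number"}},"xyz":{"type":"array","items":{"type":"number"}},"gripper":{"type":"number"}}}},"force":{"type":"number"}},"required":["rows"]}

```bash
ls; mkdir -p pics; python3 - <<'E'
from workcell import bot, read_camera
import cv2,numpy as np
for n in ["scene","side","wrist"]:
    c=read_camera(n)
    cv2.imwrite(f"pics/{n}0.png",c["pixels"][:,:,::-1])
    print(n,c["intrinsics"].tolist(),np.round(np.linalg.inv(c["camera_from_world"]),3).tolist())
s=bot.read_state();print(s)
E
```

```text
pics
scene [[429.0182664049466, 0.0, 281.74455446889425], [0.0, 429.0182664049466, 213.5258392086282], [0.0, 0.0, 1.0]] [[-0.835, -0.321, 0.447, 1.069], [0.55, -0.514, 0.658, 0.693], [0.018, 0.795, 0.606, 0.7], [0.0, 0.0, 0.0, 1.0]]
side [[437.12412374575024, 0.0, 276.42070974668695], [0.0, 437.12412374575024, 212.44400000971396], [0.0, 0.0, 1.0]] [[-0.988, 0.067, -0.141, 0.437], [-0.155, -0.476, 0.865, 0.964], [-0.009, 0.877, 0.481, 0.59], [0.0, 0.0, 0.0, 1.0]]
wrist [[336.3206291124789, 0.0, 274.9153670573663], [0.0, 336.3206291124789, 206.31206117854495], [0.0, 0.0, 1.0]] [[0.347, -0.888, -0.303, 0.156], [0.938, 0.327, 0.115, 0.663], [-0.003, -0.324, 0.946, 0.373], [0.0, 0.0, 0.0, 1.0]]
{'time': 0.15, 'q': array([ 1.17907907e+00,  2.64615312e-01,  1.60507539e+00, -2.97500563e-05,
        1.27373294e+00, -3.69095660e-02]), 'joint_vel': array([-3.38959858e-05, -1.75697461e-03, -3.87005829e-03,  3.59571930e-04,
       -2.94227338e-04, -5.07868792e-04]), 'joint_torque': array([ 2.54501074e-04, -5.15910208e+01, -3.67956197e+01, -5.32371629e-06,
        8.14654195e-03,  4.01616217e-05]), 'tool_pos': array([0.23429505, 0.63240838, 0.23021617]), 'tcp_rot': array([ 2.57776408e+00,  1.79397967e+00, -2.39479297e-03]), 'wrist_force': array([-0.42654452, -0.17164187,  0.05020703]), 'torque': array([ 0.02155848, -0.07344764, -0.00976671]), 'width': 0.9959961167335432}
```

View pics/scene0.png

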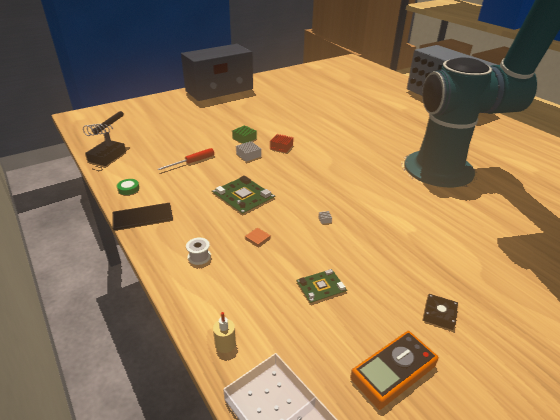

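View pics/side0.png

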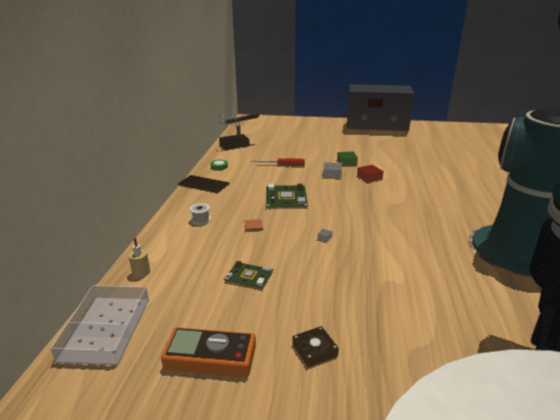

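View pics/wrist0.png

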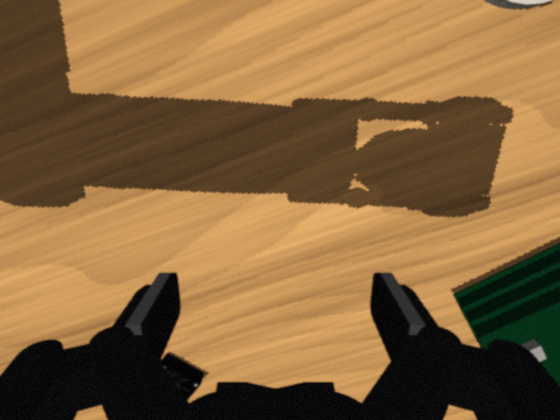

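```bash
cat > h.py <<'E'
from workcell import bot, read_camera
import cv2,numpy as np
from scipy.spatial.transform import Rotation as R
def cam(n,f=None):
    c=read_camera(n)
    if f: cv2.imwrite(f"pics/{f}.png",c["pixels"][:,:,::-1])
    return c
def world(c):
    """per-pixel world points from range"""
    K=c["intrinsics"];z=c["range_z"];h,w=z.shape
    u,v=np.meshgrid(np.arange(w),np.arange(h))
    p=np.stack([(u-K[0,2])/K[0,0]*z,-(v-K[1,2])/K[1,1]*z,-z],-1)
    T=np.linalg.inv(c["camera_from_world"])
    return p@T[:3,:3].T+T[:3,3]
def ray(c,uv,h):
    """pixels -> world points on plane z=h"""
    K=c["intrinsics"];uv=np.atleast_2d(np.asarray(uv,float))
    d=np.stack([(uv[:,0]-K[0,2])/K[0,0],-(uv[:,1]-K[1,2])/K[1,1],-np.ones(len(uv))],-1)
    T=np.linalg.inv(c["camera_from_world"]);d=d@T[:3,:3].T
    return T[:3,3]+d*((h-T[2,3])/d[:,2])[:,None]
def proj(c,P):
    P=np.atleast_2d(P);K=c["intrinsics"];T=c["camera_from_world"]
    q=P@T[:3,:3].T+T[:3,3]
    return np.stack([K[0,0]*q[:,0]/-q[:,2]+K[0,2],-K[1,1]*q[:,1]/-q[:,2]+K[1,2]],-1)
def yaw(s):
    m=R.from_rotvec(s["tcp_rot"]).as_matrix();return np.arctan2(m[1,0],m[0,0])
def go(x,y,z,ya):
    """report shift in tool axes and turn about tool z to reach target (tool down)"""
    s=bot.read_state();m=R.from_rotvec(s["tcp_rot"]).as_matrix()
    d=m.T@(np.array([x,y,z])-s["tool_pos"])
    t=(ya-yaw(s)+np.pi/2)%np.pi-np.pi/2
    c,si=np.cos(t),np.sin(t)
    print("t",round(s["time"],2),"pos",np.round(s["tool_pos"],4),"yaw",round(yaw(s),3),"tilt",np.round(m[:2,2],4))
    print("shift tool mm",np.round(d*1000,1),"tool-z turn",round(-t,4),"q6",round(s["q"][5],3), "F",np.round(s["wrist_force"],1),"w",round(s["width"]*85.4,1))
E
python3 - <<'E'
from h import *
a={"scene":dict(copper=(258,237),big=(248,151),small=(325,217),fan=(441,311),cpu=(243,193),chip=(322,285),reel=(198,246),green=(244,134),red=(282,143),meter=(400,365),drv=(200,155),hold=(224,335),tray=(285,400)),
"side":dict(copper=(254,225),big=(333,170),small=(325,236),fan=(315,344),cpu=(286,196),chip=(249,274),reel=(201,212),meter=(210,350))}
for n in a:
    c=cam(n);w=world(c);print(c.keys())
    for k,(u,v) in a[n].items(): print(n,k,np.round(w[v,u],3), round(float(np.hypot(*w[v,u][:2])),3))
E
python3 - <<'E'
import cv2
i=cv2.imread('pics/scene0.png')[110:260,200:350]
cv2.imwrite('pics/crop0.png',cv2.resize(i,(600,600),interpolation=cv2.INTER_CUBIC))
E
```

```text
dict_keys(['pixels', 'range_z', 'intrinsics', 'camera_from_world'])
scene copper [ 0.661 -0.009  0.008] 0.661
scene big [ 0.484 -0.366  0.029] 0.607
scene small [0.475 0.021 0.014] 0.476
scene fan [0.472 0.399 0.02 ] 0.618
scene cpu [ 0.602 -0.191  0.012] 0.631
scene chip [0.627 0.205 0.009] 0.659
scene reel [ 0.812 -0.024  0.038] 0.813
scene green [ 0.439 -0.472  0.031] 0.645
scene red [ 0.363 -0.354  0.029] 0.507
scene meter [0.644 0.448 0.035] 0.785
scene drv [ 0.616 -0.444  0.016] 0.759
scene hold [0.879 0.236 0.049] 0.91
scene tray [0.838 0.377 0.001] 0.919
dict_keys(['pixels', 'range_z', 'intrinsics', 'camera_from_world'])
side copper [ 0.654 -0.004  0.01 ] 0.654
side big [ 0.464 -0.36   0.025] 0.587
side small [0.466 0.034 0.015] 0.467
side fan [0.462 0.402 0.02 ] 0.612
side cpu [ 0.593 -0.177  0.013] 0.619
side chip [0.622 0.207 0.01 ] 0.655
side reel [ 0.796 -0.006  0.036] 0.796
side meter [0.634 0.457 0.036] 0.782
```

View pics/crop0.png

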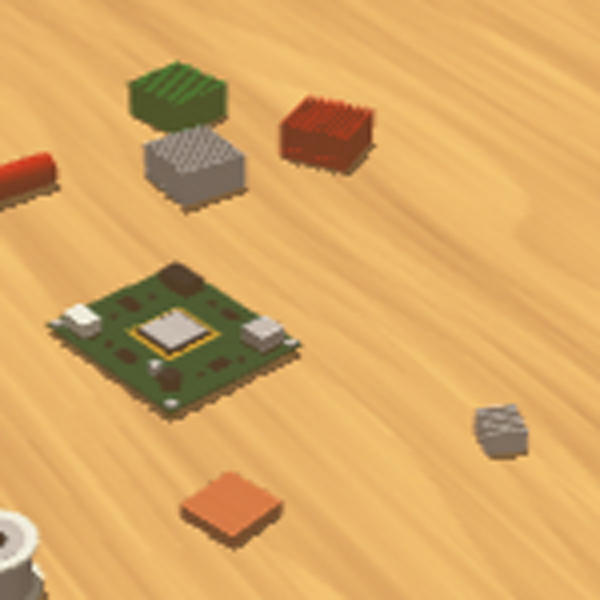

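```bash
python3 - <<'E'
from h import *
c=cam("wrist"); s=bot.read_state();m=R.from_rotvec(s["tcp_rot"]).as_matrix()
print("R",m.round(3).tolist())
for uv in [(275,60),(275,130),(275,200),(275,250)]:
    p=ray(c,uv,0.01)[0]; print(uv,np.round(m.T@(p-s["tool_pos"]),3))
go(.66,-.007,.23,0)
E
```

```text
R [[0.347, 0.938, -0.0], [0.938, -0.347, -0.001], [-0.001, -0.0, -1.0]]
(275, 60) [ 0.    -0.113  0.221]
(275, 130) [ 0.001 -0.045  0.221]
(275, 200) [0.001 0.033 0.221]
(275, 250) [0.001 0.096 0.221]
t 0.3 pos [0.2344 0.6327 0.2308] yaw 1.216 tilt [-0.0003 -0.0007]
shift tool mm [-452.1  621.3    1.1] tool-z turn 1.216 q6 -0.037 F [-0.6 -0.6 -0.3] w 85.6
```

arm_command --rows '[{"xyz":[-0.03,0.04,0]},{"xyz":[-0.03,0.04,0]},{"xyz":[-0.03,0.04,0]},{"xyz":[-0.03,0.04,0]},{"xyz":[-0.03,0.04,0]},{"xyz":[-0.03,0.04,0]},{"xyz":[-0.03,0.04,0]},{"xyz":[-0.03,0.04,0]},{"xyz":[-0.03,0.04,0]},{"xyz":[-0.03,0.04,0]},{"xyz":[-0.03,0.04,0]},{"xyz":[-0.03,0.04,0]}]'

```text
invalid input
```

arm_command --rows '[{"xyz":[-0.03,0.04,0]},{"xyz":[-0.03,0.04,0]},{"xyz":[-0.02,0.04,0]},{"xyz":[-0.01,0.02,0]},{"delta_rot":[0,0,0.15]},{"delta_rot":[0,0,0.15]},{"delta_rot":[0,0,0.15]},{"delta_rot":[0,0,0.15]},{"delta_rot":[0,0,0.15]},{"delta_rot":[0,0,0.15]},{"delta_rot":[0,0,0.15]},{"delta_rot":[0,0,0.15]}]'

```text
invalid input
```

```bash
python3 - <<'E'
from h import *
c=cam("wrist","w1"); go(.66,-.007,.23,0)
E
```

```text
t 0.35 pos [0.2344 0.6328 0.231 ] yaw 1.216 tilt [-0.0002 -0.0005]
shift tool mm [-452.1  621.3    1.2] tool-z turn 1.216 q6 -0.037 F [-0.2  0.1  0.7] w 85.2
```

View pics/w1.png

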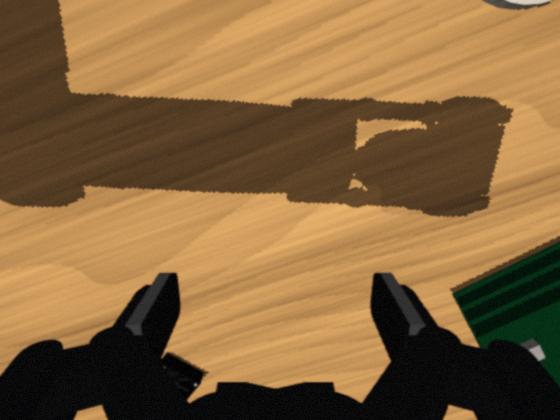

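arm_command --rows '[{"xyz":[-0.03,0.04,0],"delta_rot":[0,0,0],"gripper":0.085},{"xyz":[-0.03,0.04,0],"delta_rot":[0,0,0],"gripper":0.085},{"xyz":[-0.03,0.04,0],"delta_rot":[0,0,0],"gripper":0.085},{"xyz":[-0.03,0.04,0],"delta_rot":[0,0,0],"gripper":0.085},{"xyz":[-0.03,0.04,0],"delta_rot":[0,0,0],"gripper":0.085},{"xyz":[-0.03,0.04,0],"delta_rot":[0,0,0],"gripper":0.085},{"xyz":[-0.03,0.04,0],"delta_rot":[0,0,0],"gripper":0.085},{"xyz":[-0.03,0.04,0],"delta_rot":[0,0,0],"gripper":0.085},{"xyz":[-0.03,0.04,0],"delta_rot":[0,0,0],"gripper":0.085},{"xyz":[-0.03,0.04,0],"delta_rot":[0,0,0],"gripper":0.085},{"xyz":[-0.03,0.04,0],"delta_rot":[0,0,0],"gripper":0.085},{"xyz":[-0.03,0.04,0],"delta_rot":[0,0,0],"gripper":0.085}]' --force 40

```text
time: 1.55
tool_pos: [0.5604, 0.1267, 0.2317]
tcp_rot: [2.579, 1.794, 0.001]
wrist_force: [1.1, 0.7, 0.7]
width: 0.998
```

arm_command --rows '[{"xyz":[-0.03,0.04,0],"delta_rot":[0,0,0],"gripper":0.085},{"xyz":[-0.03,0.04,0],"delta_rot":[0,0,0],"gripper":0.085},{"xyz":[-0.03,0.04,-0.02],"delta_rot":[0,0,0],"gripper":0.085},{"xyz":[0,0,0],"delta_rot":[0,0,0.15],"gripper":0.085},{"xyz":[0,0,0],"delta_rot":[0,0,0.15],"gripper":0.085},{"xyz":[0,0,0],"delta_rot":[0,0,0.15],"gripper":0.085},{"xyz":[0,0,0],"delta_rot":[0,0,0.15],"gripper":0.085},{"xyz":[0,0,0],"delta_rot":[0,0,0.15],"gripper":0.085},{"xyz":[0,0,0],"delta_rot":[0,0,0.15],"gripper":0.085},{"xyz":[0,0,0],"delta_rot":[0,0,0.15],"gripper":0.085},{"xyz":[0,0,0],"delta_rot":[0,0,0.15],"gripper":0.085}]'

```text
time: 2.65
tool_pos: [0.6388, 0.0055, 0.2498]
tcp_rot: [-3.142, -0.015, 0.0]
wrist_force: [-0.1, -0.4, -0.2]
width: 0.994
```

```bash
python3 - <<'E'
from h import *
c=cam("wrist","w1"); go(.66,-.007,.25,0)
E
```

```text
t 2.7 pos [0.6388 0.0056 0.2498] yaw 0.004 tilt [-0.  0.]
shift tool mm [21.1 12.7 -0.2] tool-z turn 0.0043 q6 -0.035 F [-0.3  0.2 -0.5] w 85.0
```

View pics/w1.png

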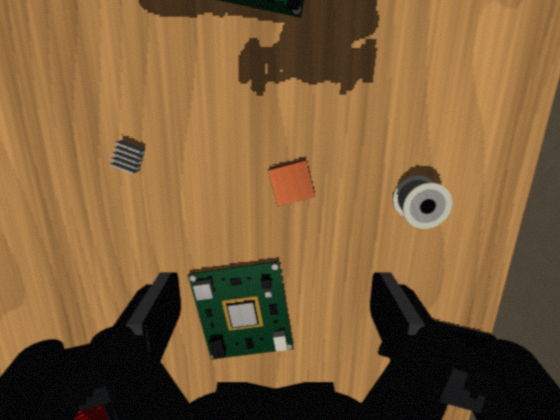

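```bash
cat >> h.py <<'E'
def hsv(c): return cv2.cvtColor(c["pixels"],cv2.COLOR_RGB2HSV).astype(int)
def rect(c,mask,h,near,show=None,hull=True):
    """min-area rectangle (in world, plane z=h) of the blob nearest pixel `near`"""
    m=cv2.morphologyEx(mask.astype(np.uint8)*255,cv2.MORPH_OPEN,np.ones((2,2),np.uint8))
    cs,_=cv2.findContours(m,cv2.RETR_EXTERNAL,cv2.CHAIN_APPROX_NONE)
    cs=[k for k in cs if cv2.contourArea(k)>80]
    k=max(cs,key=lambda k:cv2.pointPolygonTest(k,(float(near[0]),float(near[1])),True))
    P=ray(c,k[:,0,:],h)[:,:2]
    (cx,cy),(w,l),a=cv2.minAreaRect((P*1000).astype(np.float32))
    a=(np.deg2rad(a)+np.pi/4)%(np.pi/2)-np.pi/4
    ar=cv2.contourArea((P*1000).astype(np.float32))
    print("centre",round(cx/1e3,4),round(cy/1e3,4),"size",round(w,1),round(l,1),"yaw",round(a,4),"area^.5",round(ar**.5,1))
    if show: 
        im=c["pixels"][:,:,::-1].copy();cv2.drawContours(im,[k],-1,(255,0,255),1);cv2.imwrite(f"pics/{show}.png",im)
    return cx/1e3,cy/1e3,a
E
python3 - <<'E'
from h import *
c=cam("wrist"); H=hsv(c)
for uv in [(292,182),(242,315),(220,335),(128,156),(400,300),(128,150),(262,310),(427,190)]: print(uv,H[uv[1],uv[0]],c["pixels"][uv[1],uv[0]],world(c)[uv[1],uv[0]].round(4))
h,s,v=[H[...,i] for i in range(3)]
im=c["pixels"][140:350,90:340,::-1]; cv2.imwrite("pics/w1z.png",cv2.resize(im,None,fx=2.8,fy=2.8,interpolation=cv2.INTER_CUBIC))
E
```

```text
(292, 182) [  9 181 183] [183  93  53] [ 0.6587 -0.0108  0.0109]
(242, 315) [ 19  13 153] [153 150 145] [ 0.5955 -0.1948  0.0129]
(220, 335) [ 70 180  17] [ 5 17  9] [ 0.5635 -0.2311  0.0088]
(128, 156) [10 20 78] [78 74 72] [0.4686 0.0179 0.0058]
(400, 300) [60 13 38] [36 38 36] [0.6846 0.0175 0.2869]
(128, 150) [17 21 84] [84 81 77] [0.4688 0.0246 0.0041]
(262, 310) [ 61 123  62] [32 62 33] [ 0.6222 -0.1899  0.0086]
(427, 190) [ 15  18 138] [138 133 128] [ 0.8055 -0.0119  0.0381]
```

View pics/w1z.png

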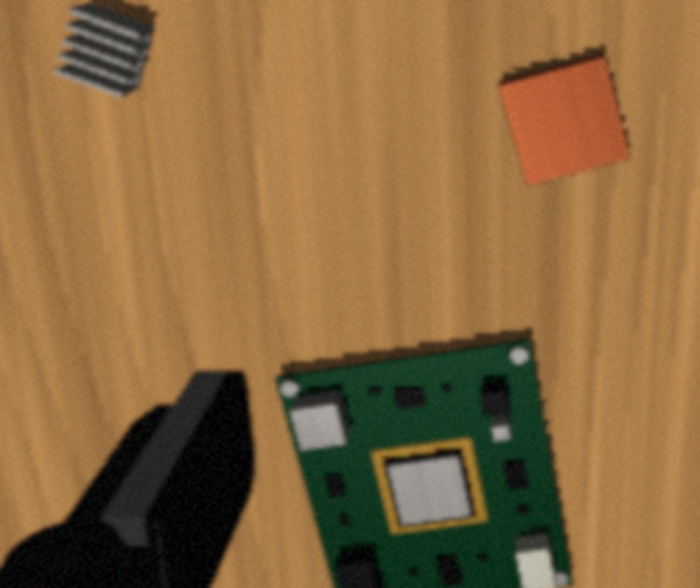

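```bash
python3 - <<'E'
from h import *
c=cam("wrist"); H=hsv(c); h,s,v=[H[...,i] for i in range(3)]
print("copper");x=rect(c,(h<14)&(s>160)&(v>120),.010,(292,182),"m1")
print("cpu");rect(c,(s<50)&(v>105),.012,(242,315),"m2")
print("pcb gold"); rect(c,(h>13)&(h<30)&(s>120)&(v>80),.009,(242,315-19))
go(x[0],x[1],.15,x[2])
im=np.hstack([cv2.imread(f"pics/m{i}.png")[150:350,180:330] for i in (1,2)]);cv2.imwrite("pics/mm.png",cv2.resize(im,None,fx=2.5,fy=2.5,interpolation=0))
E
```

```text
copper
centre 0.6594 -0.0141 size 46.6 45.8 yaw 0.2762 area^.5 44.9
cpu
centre 0.5978 -0.1971 size 34.2 34.1 yaw 0.1652 area^.5 32.7
pcb gold
centre 0.5922 -0.0907 size 706.0 531.2 yaw 0.0164 area^.5 512.8
t 2.8 pos [0.6388 0.0055 0.2499] yaw 0.019 tilt [ 0. -0.]
shift tool mm [20.2 20.  99.9] tool-z turn -0.2571 q6 -0.049 F [-0.   0.3  0.2] w 85.0
```

View pics/mm.png

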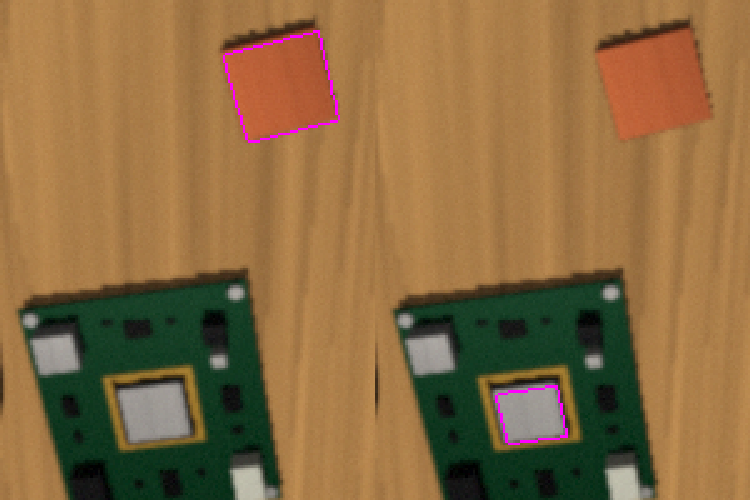

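arm_command --rows '[{"xyz":[0.02,0.02,0.03],"delta_rot":[0,0,0],"gripper":0.085},{"xyz":[0,0,0.04],"delta_rot":[0,0,-0.13],"gripper":0.085},{"xyz":[0,0,0.01],"delta_rot":[0,0,-0.13],"gripper":0.085},{"xyz":[0,0,0],"delta_rot":[0,0,0],"gripper":0.085}]'

```text
time: 3.2
tool_pos: [0.657, -0.0142, 0.1662]
tcp_rot: [-3.11, -0.437, 0.01]
wrist_force: [-0.0, -0.1, 0.8]
width: 0.997
```

```bash
python3 - <<'E'
from h import *
c=cam("wrist","w2"); H=hsv(c); h,s,v=[H[...,i] for i in range(3)]
print(proj(c,[.6594,-.0141,.01]))
print("copper");x=rect(c,(h<14)&(s>160)&(v>100),.010,proj(c,[.6594,-.0141,.01])[0],"m3")
go(x[0],x[1],.05,x[2])
E
```

```text
[[278.42656424 188.73556208]]
copper
centre 0.6597 -0.0133 size 46.0 45.9 yaw 0.2598 area^.5 45.0
t 3.25 pos [ 0.6584 -0.0141  0.1685] yaw 0.276 tilt [-0.0026  0.0002]
shift tool mm [  1.7  -0.3 118.5] tool-z turn 0.0158 q6 -0.335 F [-0.2 -0.2  0.7] w 85.0
```

View pics/m3.png

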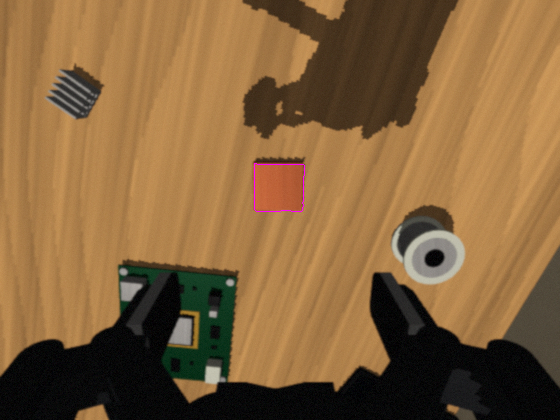

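arm_command --rows '[{"xyz":[0.0015,0,0.04],"delta_rot":[0,0,0],"gripper":0.085},{"xyz":[0,0,0.04],"delta_rot":[0,0,0],"gripper":0.085},{"xyz":[0,0,0.04],"delta_rot":[0,0,0],"gripper":0.085},{"xyz":[0,0,0.02],"delta_rot":[0,0,0],"gripper":0.085},{"xyz":[0,0,0.01],"delta_rot":[0,0,0],"gripper":0.085},{"xyz":[0,0,0.008],"delta_rot":[0,0,0],"gripper":0.085},{"xyz":[0,0,0],"delta_rot":[0,0,0],"gripper":0.085},{"xyz":[0,0,0],"delta_rot":[0,0,0],"gripper":0.085}]'

```text
time: 4.05
tool_pos: [0.6622, -0.0138, 0.0138]
tcp_rot: [3.111, 0.432, 0.005]
wrist_force: [0.4, -0.3, 0.3]
width: 0.99
```

```bash
python3 - <<'E'
from h import *
go(.6597,-.0133,.002,.265)
cam("wrist","w3")
E
```

```text
t 4.05 pos [ 0.6622 -0.0138  0.0138] yaw 0.276 tilt [ 0.0031 -0.0002]
shift tool mm [-2.4 -1.2 11.8] tool-z turn 0.0108 q6 -0.334 F [ 0.4 -0.3  0.3] w 84.6
```

View pics/w3.png

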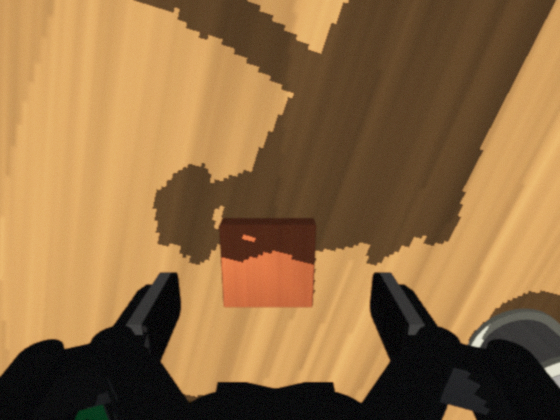

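arm_command --rows '[{"xyz":[-0.002,-0.001,0.008],"delta_rot":[0,0,0],"gripper":0.085},{"xyz":[0,0,0.004],"delta_rot":[0,0,0],"gripper":0.085},{"xyz":[0,0,0],"delta_rot":[0,0,0],"gripper":0.085}]'

```text
time: 4.4
tool_pos: [0.6575, -0.0132, -0.001]
tcp_rot: [-3.111, -0.432, 0.003]
wrist_force: [0.6, -0.5, -0.2]
width: 0.992
```

```bash
python3 - <<'E'
from h import *
c=cam("wrist");go(.6597,-.0133,.002,.265)
H=hsv(c); h,s,v=[H[...,i] for i in range(3)]
x=rect(c,(h<16)&(s>160)&(v>50),.010,(268,263),"m4")
go(x[0],x[1],.002,x[2])
E
```

```text
t 4.45 pos [ 0.6577 -0.0132 -0.0008] yaw 0.276 tilt [-0.0013  0.0001]
shift tool mm [ 1.9  0.6 -2.8] tool-z turn 0.011 q6 -0.334 F [-0.1  0.4 -0.3] w 84.6
centre 0.6581 -0.0109 size 45.5 49.5 yaw 0.2753 area^.5 46.5
t 4.45 pos [ 0.6577 -0.0132 -0.0008] yaw 0.276 tilt [-0.0013  0.0001]
shift tool mm [ 1.  -2.2 -2.8] tool-z turn 0.0007 q6 -0.334 F [-0.1  0.4 -0.3] w 84.6
```

View pics/m4.png

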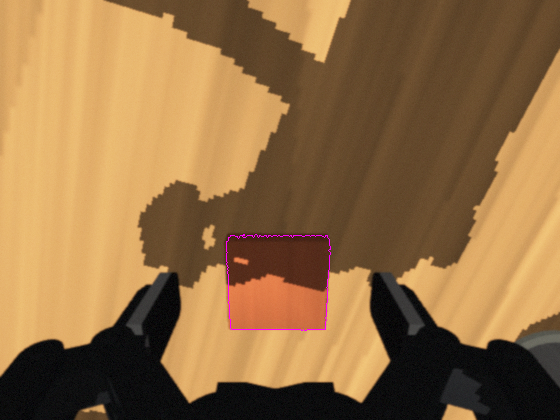

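arm_command --rows '[{"xyz":[0.001,0,-0.0025],"delta_rot":[0,0,0],"gripper":0.085},{"xyz":[0,0,0],"delta_rot":[0,0,0],"gripper":0.03},{"xyz":[0,0,0],"delta_rot":[0,0,0],"gripper":0.03},{"xyz":[0,0,0],"delta_rot":[0,0,0],"gripper":0.03},{"xyz":[0,0,0],"delta_rot":[0,0,0],"gripper":0.03},{"xyz":[0,0,0],"delta_rot":[0,0,0],"gripper":0.03},{"xyz":[0,0,0],"delta_rot":[0,0,0],"gripper":0.03},{"xyz":[0,0,0],"delta_rot":[0,0,0],"gripper":0.03}]' --force 40

```text
time: 5.25
tool_pos: [0.6599, -0.0131, 0.0029]
tcp_rot: [3.112, 0.432, 0.002]
wrist_force: [-0.2, 0.8, 4.9]
width: 0.517
```

```bash
python3 - <<'E'
from h import *
c=cam("wrist","w5");go(.6597,-.0133,.002,.265)
go(.5978,-.1971,.12,.165)
E
```

```text
t 5.3 pos [ 0.6599 -0.0131  0.0029] yaw 0.276 tilt [ 0.001  -0.0001]
shift tool mm [-0.2  0.2  0.9] tool-z turn 0.011 q6 -0.334 F [0.3 0.2 5.3] w 44.7
t 5.3 pos [ 0.6599 -0.0131  0.0029] yaw 0.276 tilt [ 0.001  -0.0001]
shift tool mm [-109.8  160.2 -117.1] tool-z turn 0.111 q6 -0.334 F [0.3 0.2 5.3] w 44.7
```

View pics/w5.png

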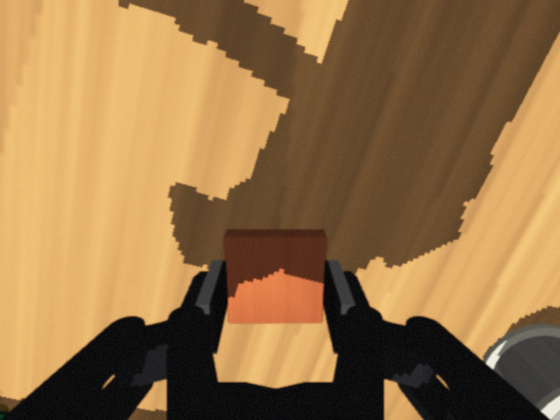

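arm_command --rows '[{"xyz":[0,0,-0.005],"delta_rot":[0,0,0],"gripper":0.03},{"xyz":[0,0,-0.03],"delta_rot":[0,0,0],"gripper":0.03},{"xyz":[0,0,-0.05],"delta_rot":[0,0,0],"gripper":0.03},{"xyz":[0,0,-0.05],"delta_rot":[0,0,0],"gripper":0.03},{"xyz":[-0.02,0.03,-0.03],"delta_rot":[0,0,0],"gripper":0.03},{"xyz":[-0.02,0.03,-0.03],"delta_rot":[0,0,0],"gripper":0.03},{"xyz":[-0.03,0.04,0],"delta_rot":[0,0,0],"gripper":0.03},{"xyz":[-0.025,0.04,0],"delta_rot":[0,0,0],"gripper":0.03},{"xyz":[-0.015,0.02,0],"delta_rot":[0,0,0],"gripper":0.03},{"xyz":[0,0,0],"delta_rot":[0,0,0.111],"gripper":0.03},{"xyz":[0,0,0],"delta_rot":[0,0,0],"gripper":0.03},{"xyz":[0,0,0],"delta_rot":[0,0,0],"gripper":0.03}]'

```text
time: 6.5
tool_pos: [0.5965, -0.1965, 0.1963]
tcp_rot: [-3.13, -0.262, 0.003]
wrist_force: [0.3, 0.9, -3.1]
width: 0.519
```

```bash
python3 - <<'E'
from h import *
c=cam("wrist","w6");go(.5978,-.1971,.12,.165)
H=hsv(c); h,s,v=[H[...,i] for i in range(3)]
n=proj(c,[.5978,-.1971,.012])[0]; print(n)
x=rect(c,(s<50)&(v>100),.012,n,"m6")
go(x[0],x[1],.12,x[2])
x=rect(c,(h>45)&(h<90)&(s>60)&(v>15),.008,n+[0,20],"m6b")
E
```

```text
t 6.55 pos [ 0.5968 -0.1963  0.1965] yaw 0.168 tilt [-0.0014  0.0007]
shift tool mm [ 1.   1.1 76.5] tool-z turn 0.0026 q6 -0.525 F [ 0.4 -0.3 -2.5] w 44.5
[276.45135876 181.0616028 ]
centre 0.5976 -0.1958 size 35.4 34.0 yaw 0.1684 area^.5 34.3
t 6.55 pos [ 0.5968 -0.1963  0.1965] yaw 0.168 tilt [-0.0014  0.0007]
shift tool mm [ 1.  -0.3 76.5] tool-z turn -0.0008 q6 -0.525 F [ 0.4 -0.3 -2.5] w 44.5
centre 0.5968 -0.1914 size 118.4 130.7 yaw 0.1674 area^.5 113.5
```

View pics/m6.png

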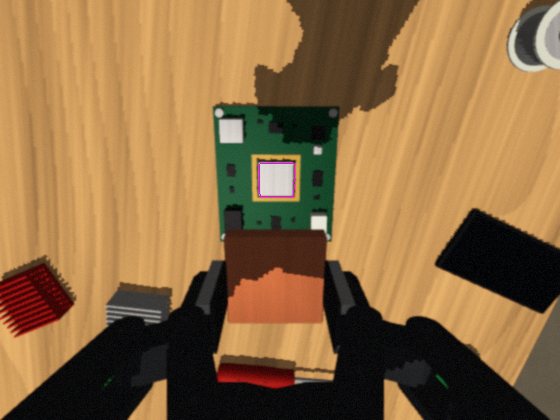

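View pics/m6b.png

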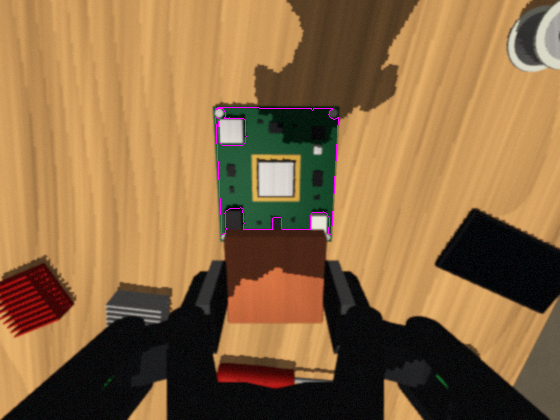

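arm_command --rows '[{"xyz":[0.001,0,0.04],"delta_rot":[0,0,0],"gripper":0.03},{"xyz":[0,0,0.04],"delta_rot":[0,0,0],"gripper":0.03},{"xyz":[0,0,0.04],"delta_rot":[0,0,0],"gripper":0.03},{"xyz":[0,0,0.03],"delta_rot":[0,0,0],"gripper":0.03},{"xyz":[0,0,0.015],"delta_rot":[0,0,0],"gripper":0.03},{"xyz":[0,0,0.005],"delta_rot":[0,0,0],"gripper":0.03},{"xyz":[0,0,0],"delta_rot":[0,0,0],"gripper":0.03},{"xyz":[0,0,0],"delta_rot":[0,0,0],"gripper":0.03}]'

```text
time: 7.35
tool_pos: [0.6, -0.1972, 0.0294]
tcp_rot: [3.129, 0.26, 0.005]
wrist_force: [0.9, 0.2, -2.7]
width: 0.519
```

```bash
python3 - <<'E'
from h import *
go(.5976,-.1958,.015,.168)
c=cam("wrist","w7");go(.5976,-.1958,.015,.168)
E
```

```text
t 7.35 pos [ 0.6    -0.1972  0.0294] yaw 0.166 tilt [ 0.0033 -0.0012]
shift tool mm [-2.1 -1.8 14.4] tool-z turn -0.0023 q6 -0.523 F [ 0.9  0.2 -2.7] w 44.3
t 7.4 pos [ 0.6001 -0.1974  0.0297] yaw 0.165 tilt [ 0.0038 -0.0014]
shift tool mm [-2.2 -2.  14.7] tool-z turn -0.0026 q6 -0.523 F [-0.2  0.  -1.8] w 44.4
```

View pics/w7.png

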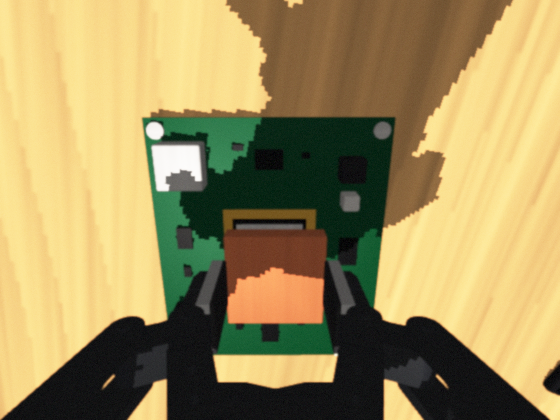

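arm_command --rows '[{"xyz":[-0.002,-0.002,0.004],"delta_rot":[0,0,0],"gripper":0.03},{"xyz":[0,0,0.004],"delta_rot":[0,0,0],"gripper":0.03},{"xyz":[0,0,0],"delta_rot":[0,0,0],"gripper":0.03},{"xyz":[0,0,0],"delta_rot":[0,0,0],"gripper":0.03}]'

```text
time: 7.8
tool_pos: [0.5956, -0.1951, 0.0193]
tcp_rot: [-3.131, -0.259, 0.0]
wrist_force: [0.2, -0.8, -2.2]
width: 0.522
```

```bash
python3 - <<'E'
from h import *
c=cam("wrist","w8");go(.5976,-.1958,.015,.168)
E
```

```text
t 7.85 pos [ 0.5958 -0.1952  0.0193] yaw 0.165 tilt [-0.0001  0.    ]
shift tool mm [1.7 0.9 4.3] tool-z turn -0.0031 q6 -0.521 F [-0.4  0.3 -2.1] w 44.1
```

View pics/w8.png

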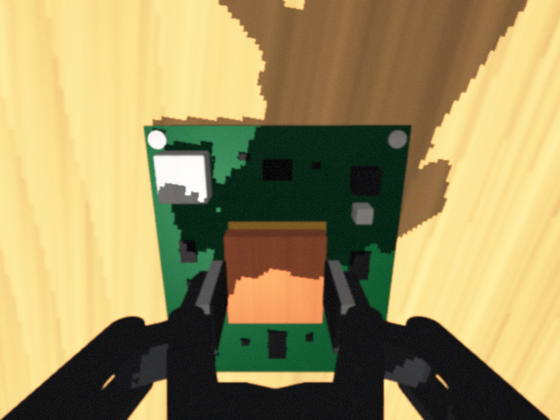

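arm_command --rows '[{"xyz":[0.0018,0.0007,0],"delta_rot":[0,0,0],"gripper":0.03},{"xyz":[0,0,0.002],"delta_rot":[0,0,0],"gripper":0.03},{"xyz":[0,0,0],"delta_rot":[0,0,0],"gripper":0.03},{"xyz":[0,0,0],"delta_rot":[0,0,0],"gripper":0.03},{"xyz":[0,0,0],"delta_rot":[0,0,0],"gripper":0.03}]'

```text
time: 8.35
tool_pos: [0.5977, -0.1955, 0.0173]
tcp_rot: [-3.131, -0.259, 0.0]
wrist_force: [0.3, 1.1, -2.3]
width: 0.522
```

```bash
python3 - <<'E'
from h import *
go(.5976,-.1958,.015,.168)
c=cam("side","s1");cv2.imwrite("pics/s1z.png",cv2.resize(c["pixels"][150:240,230:350,::-1],None,fx=6,fy=6,interpolation=2))
E
```

```text
t 8.35 pos [ 0.5977 -0.1955  0.0173] yaw 0.165 tilt [-0.0001  0.    ]
shift tool mm [-0.1  0.3  2.3] tool-z turn -0.003 q6 -0.521 F [ 0.3  1.1 -2.3] w 44.6
```

View pics/s1z.png

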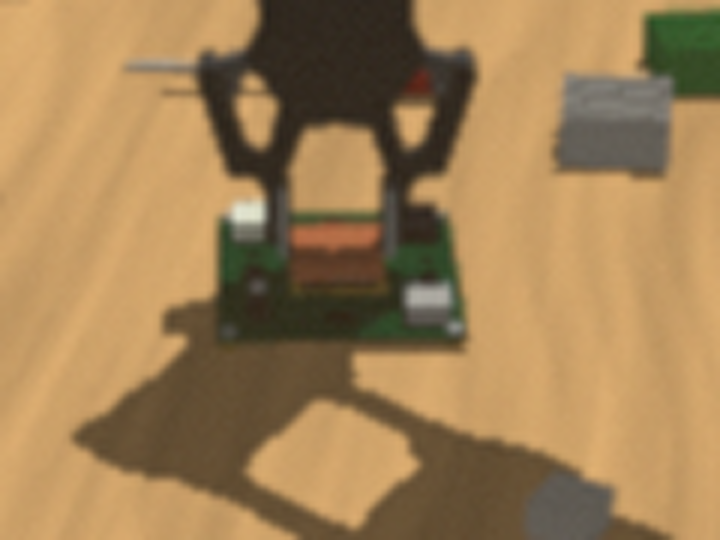

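Position is right; lowering in 1 mm steps until contact.

arm_command --rows '[{"xyz":[0,0.0003,0.001],"delta_rot":[0,0,0],"gripper":0.03},{"xyz":[0,0,0],"delta_rot":[0,0,0],"gripper":0.03},{"xyz":[0,0,0],"delta_rot":[0,0,0],"gripper":0.03}]'

```text
time: 8.7
tool_pos: [0.5977, -0.1959, 0.0163]
tcp_rot: [-3.131, -0.259, 0.0]
wrist_force: [0.4, -0.3, -1.4]
width: 0.521
```

arm_command --rows '[{"xyz":[0,0,0.0005],"delta_rot":[0,0,0],"gripper":0.03},{"xyz":[0,0,0],"delta_rot":[0,0,0],"gripper":0.03},{"xyz":[0,0,0],"delta_rot":[0,0,0],"gripper":0.03}]'

```text
time: 9.0
tool_pos: [0.5977, -0.1958, 0.0158]
tcp_rot: [-3.131, -0.259, 0.0]
wrist_force: [0.4, 1.2, -2.7]
width: 0.515
```

arm_command --rows '[{"xyz":[0,0,0.0005],"delta_rot":[0,0,0],"gripper":0.03},{"xyz":[0,0,0],"delta_rot":[0,0,0],"gripper":0.03},{"xyz":[0,0,0],"delta_rot":[0,0,0],"gripper":0.03}]'

```text
time: 9.3
tool_pos: [0.5978, -0.1958, 0.0153]
tcp_rot: [-3.131, -0.259, 0.0]
wrist_force: [0.3, -0.5, -2.8]
width: 0.524
```

arm_command --rows '[{"xyz":[0,0,0.0005],"delta_rot":[0,0,0],"gripper":0.03},{"xyz":[0,0,0],"delta_rot":[0,0,0],"gripper":0.03},{"xyz":[0,0,0],"delta_rot":[0,0,0],"gripper":0.03}]'

```text
time: 9.6
tool_pos: [0.5979, -0.1959, 0.015]
tcp_rot: [3.131, 0.259, 0.0]
wrist_force: [0.8, 0.9, -2.3]
width: 0.519
```

arm_command --rows '[{"xyz":[0,0,0.0006],"delta_rot":[0,0,0],"gripper":0.03},{"xyz":[0,0,0],"delta_rot":[0,0,0],"gripper":0.03},{"xyz":[0,0,0],"delta_rot":[0,0,0],"gripper":0.03}]'

```text
time: 9.9
tool_pos: [0.5979, -0.1959, 0.0149]
tcp_rot: [3.131, 0.259, 0.0]
wrist_force: [-2.2, 1.8, 5.9]
width: 0.52
```

arm_command --rows '[{"xyz":[0,0,0.0006],"delta_rot":[0,0,0],"gripper":0.03},{"xyz":[0,0,0],"delta_rot":[0,0,0],"gripper":0.03},{"xyz":[0,0,0],"delta_rot":[0,0,0],"gripper":0.03}]'

```text
time: 10.2
tool_pos: [0.5979, -0.1959, 0.0149]
tcp_rot: [3.131, 0.259, 0.0]
wrist_force: [-3.9, 0.8, 8.1]
width: 0.522
```

arm_command --rows '[{"xyz":[0,0,-0.0008],"delta_rot":[0,0,0],"gripper":0.03},{"xyz":[0,0,0],"delta_rot":[0,0,0],"gripper":0.054},{"xyz":[0,0,0],"delta_rot":[0,0,0],"gripper":0.054},{"xyz":[0,0,0],"delta_rot":[0,0,0],"gripper":0.054},{"xyz":[0,0,-0.005],"delta_rot":[0,0,0],"gripper":0.06},{"xyz":[0,0,-0.02],"delta_rot":[0,0,0],"gripper":0.06},{"xyz":[0,0,-0.05],"delta_rot":[0,0,0],"gripper":0.085},{"xyz":[0,0,-0.05],"delta_rot":[0,0,0],"gripper":0.085},{"xyz":[0,0,-0.05],"delta_rot":[0,0,0],"gripper":0.085},{"xyz":[0,0,0],"delta_rot":[0,0,0],"gripper":0.085},{"xyz":[0,0,0],"delta_rot":[0,0,0],"gripper":0.085}]'

```text
time: 11.3
tool_pos: [0.5993, -0.1964, 0.1924]
tcp_rot: [3.129, 0.259, 0.008]
wrist_force: [-1.0, 0.1, 0.0]
width: 0.997
```

```bash
python3 - <<'E'
from h import *
c=cam("wrist","w9");go(.5976,-.1958,.2,.168)
H=hsv(c); h,s,v=[H[...,i] for i in range(3)]
n=proj(c,[.5978,-.1971,.022])[0]; print(n)
x=rect(c,(h<16)&(s>150)&(v>70),.022,n,"m9")
x=rect(c,(h>45)&(h<90)&(s>60)&(v>15),.008,n+[40,0],"m9b")
cv2.imwrite("pics/w9z.png",cv2.resize(c["pixels"][90:260,190:370,::-1],None,fx=3.3,fy=3.3,interpolation=2))
print([np.round(ray(c,n,.022),4)])
E
```

```text
t 11.35 pos [ 0.5977 -0.1958  0.1898] yaw 0.165 tilt [ 0.0007 -0.0003]
shift tool mm [ -0.1  -0.  -10.2] tool-z turn -0.0029 q6 -0.521 F [-0.   0.2 -0.7] w 84.7
[272.50717677 183.76002224]
centre 0.5989 -0.1956 size 46.1 46.6 yaw 0.1479 area^.5 45.2
centre 0.5975 -0.1956 size 118.4 139.5 yaw 0.1666 area^.5 118.3
[array([[ 0.5978, -0.1971,  0.022 ]])]
```

View pics/w9z.png

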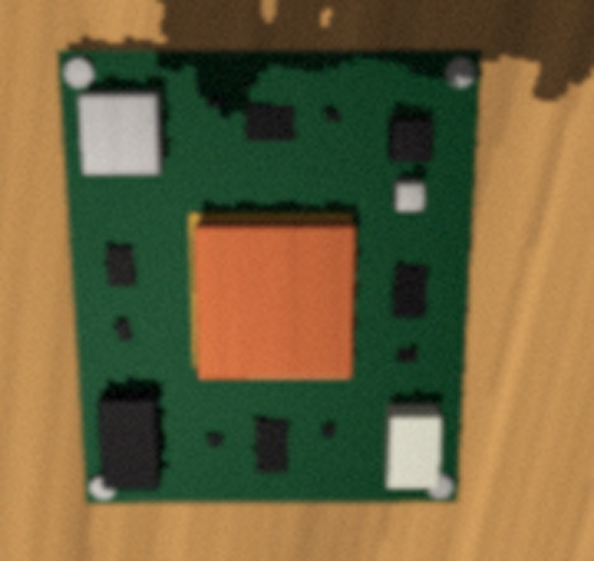

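View pics/m9b.png

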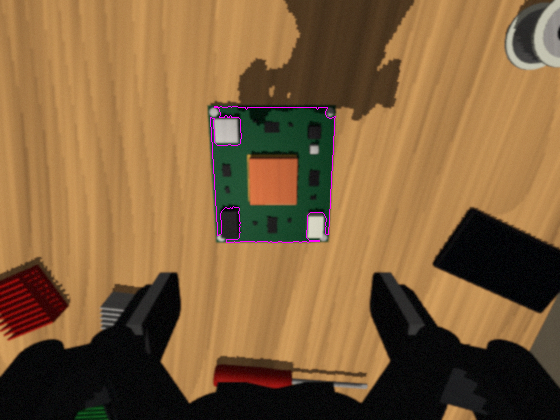

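```bash
cat >> h.py <<'E'
def edges(c,mask,h,near):
    """fit four lines to contour (subpixel-ish): centre/yaw via averaging"""
    m=mask.astype(np.uint8)*255
    cs,_=cv2.findContours(m,cv2.RETR_EXTERNAL,cv2.CHAIN_APPROX_NONE)
    k=max([k for k in cs if cv2.contourArea(k)>80],key=lambda k:cv2.pointPolygonTest(k,(float(near[0]),float(near[1])),True))
    P=ray(c,k[:,0,:],h)[:,:2]*1000
    (cx,cy),(w,l),a=cv2.minAreaRect(P.astype(np.float32));a=(np.deg2rad(a)+np.pi/4)%(np.pi/2)-np.pi/4
    Rm=np.array([[np.cos(a),np.sin(a)],[-np.sin(a),np.cos(a)]])
    Q=(P-[cx,cy])@Rm.T; hx,hy=(Q.max(0)-Q.min(0))/2
    sl=[];of=[]
    for ax,sg in [(0,1),(0,-1),(1,1),(1,-1)]:
        lim=(hx,hy)[ax];o=(hx,hy)[1-ax]
        sel=(sg*Q[:,ax]>lim-3.5)&(abs(Q[:,1-ax])<o*.8)
        f=np.polyfit(Q[sel,1-ax],Q[sel,ax],1);sl.append(f[0]*(1 if ax else -1));of.append(f[1])
    cen=np.array([of[0]+of[1],of[2]+of[3]])/2
    cw=np.array([cx,cy])+Rm.T@cen
    print("edge-fit centre",np.round(cw,2),"size",round(of[0]-of[1],1),round(of[2]-of[3],1),"yaw",round(a+np.mean(sl),4),"slopes",np.round(sl,3))
    return cw[0]/1e3,cw[1]/1e3,a+np.mean(sl)
E
python3 - <<'E'
from h import *
c=cam("wrist","w10");go(.5976,-.1958,.2,.168)
H=hsv(c); h,s,v=[H[...,i] for i in range(3)]
n=proj(c,[.5978,-.1971,.022])[0]
x=edges(c,(h<16)&(s>150)&(v>70),.022,n)
x=edges(c,(h>45)&(h<90)&(s>60)&(v>10),.008,n+[40,0])
for nm in ("scene","side"):
  c=cam(nm);H=hsv(c); h,s,v=[H[...,i] for i in range(3)]
  x=edges(c,(h<16)&(s>130)&(v>185),.022,proj(c,[.5978,-.1971,.022])[0])
E
```

```text
t 11.4 pos [ 0.5968 -0.1955  0.1881] yaw 0.165 tilt [-0.0021  0.0008]
shift tool mm [  0.7   0.4 -11.9] tool-z turn -0.003 q6 -0.521 F [-1.  -0.1 -0.6] w 84.7
edge-fit centre [ 597.77 -194.88] size 45.2 45.5 yaw 0.1675 slopes [-0.005  0.012  0.    -0.   ]
edge-fit centre [ 596.5  -195.02] size 117.0 137.4 yaw 0.1665 slopes [-0.003 -0.011 -0.004  0.019]
edge-fit centre [ 600.42 -195.87] size 41.8 40.9 yaw 0.1614 slopes [ 0.001  0.006  0.035 -0.029]Traceback (most recent call last):
  File "<stdin>", line 9, in <module>
  File "h.py", line 54, in edges
    k=max([k for k in cs if cv2.contourArea(k)>80],key=lambda k:cv2.pointPolygonTest(k,(float(near[0]),float(near[1])),True))
ValueError: max() iterable argument is empty
```

```bash
python3 - <<'E'
import cv2,numpy as np
a=cv2.imread("pics/w6.png");b=cv2.imread("pics/w10.png")
cv2.imwrite("pics/cmp.png",np.hstack([cv2.resize(a[100:235,205:350],None,fx=2.7,fy=2.7,interpolation=0),cv2.resize(b[100:235,200:345],None,fx=2.7,fy=2.7,interpolation=0)]))
for n,i,rows in (("w6",a,(172,188)),("w10",b,(165,172))):
    p=i[rows[0]:rows[1]].mean(0)
    print(n,"x profile BGR");
    for u in list(range(212,226))+list(range(246,264))+list(range(290,306))+list(range(325,342)): print(u,p[u].astype(int),end="; ")
    print()
E
```

```text
w6 x profile BGR
212 [ 91 153 203]; 213 [ 90 151 201]; 214 [ 88 148 198]; 215 [ 88 146 191]; 216 [ 79 131 154]; 217 [ 68 109  92]; 218 [62 98 52]; 219 [61 95 42]; 220 [61 95 41]; 221 [61 94 41]; 222 [61 95 41]; 223 [61 94 40]; 224 [62 95 41]; 225 [60 94 40]; 246 [59 93 40]; 247 [59 93 39]; 248 [59 93 40]; 249 [59 93 41]; 250 [60 95 46]; 251 [ 64 113  96]; 252 [ 74 150 176]; 253 [ 81 173 214]; 254 [ 83 178 222]; 255 [ 81 172 215]; 256 [ 70 144 182]; 257 [ 63 100 123]; 258 [108 115 122]; 259 [174 179 184]; 260 [207 212 217]; 261 [213 218 224]; 262 [213 218 223]; 263 [211 216 221]; 290 [198 203 208]; 291 [191 196 200]; 292 [160 165 169]; 293 [101 107 111]; 294 [ 55  84 103]; 295 [ 57 127 165]; 296 [ 69 159 203]; 297 [ 72 166 211]; 298 [ 70 160 202]; 299 [ 61 135 158]; 300 [ 53 101  87]; 301 [48 82 37]; 302 [47 79 28]; 303 [47 78 26]; 304 [46 78 26]; 305 [46 78 27]; 325 [41 72 21]; 326 [40 71 21]; 327 [40 71 20]; 328 [40 71 20]; 329 [41 71 22]; 330 [39 69 19]; 331 [40 70 20]; 332 [39 70 20]; 333 [40 71 28]; 334 [51 89 79]; 335 [ 73 125 154]; 336 [ 90 151 198]; 337 [ 95 159 210]; 338 [ 95
[... 525 characters left out ...]
9 206]; 258 [ 61 106 202]; 259 [ 61 107 203]; 260 [ 61 107 203]; 261 [ 63 108 205]; 262 [ 63 108 205]; 263 [ 62 107 204]; 290 [ 57  98 188]; 291 [ 59  99 189]; 292 [ 56  97 185]; 293 [ 55  95 183]; 294 [ 54  94 181]; 295 [ 56  95 184]; 296 [ 55  95 183]; 297 [ 56  97 185]; 298 [ 52  90 175]; 299 [ 37  65 127]; 300 [27 47 57]; 301 [32 55 22]; 302 [39 65 23]; 303 [40 68 23]; 304 [40 67 22]; 305 [39 66 22]; 325 [33 60 15]; 326 [32 59 15]; 327 [34 60 18]; 328 [34 61 18]; 329 [34 59 17]; 330 [32 59 16]; 331 [32 60 17]; 332 [33 59 15]; 333 [33 59 20]; 334 [42 74 64]; 335 [ 60 106 132]; 336 [ 77 131 175]; 337 [ 83 140 188]; 338 [ 83 141 189]; 339 [ 83 140 188]; 340 [ 84 140 188]; 341 [ 83 141 190];
```

View pics/cmp.png

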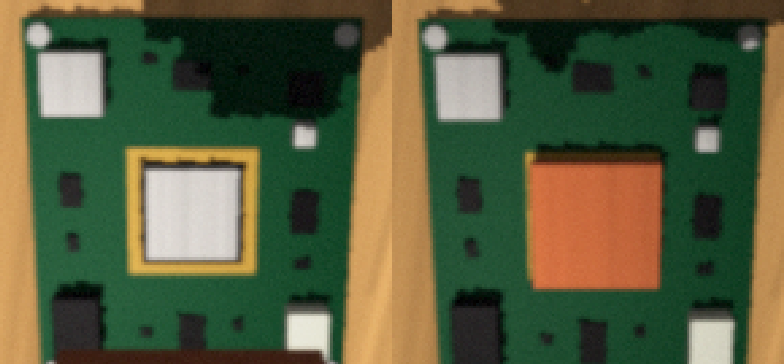

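arm_command --rows '[{"xyz":[0,0,0],"delta_rot":[0,0,0],"gripper":0.085},{"xyz":[0,0,0],"delta_rot":[0,0,0],"gripper":0.085},{"xyz":[0,0,0],"delta_rot":[0,0,0],"gripper":0.085},{"xyz":[0,0,0],"delta_rot":[0,0,0],"gripper":0.085},{"xyz":[0,0,0],"delta_rot":[0,0,0],"gripper":0.085}]'

```text
time: 12.0
tool_pos: [0.5978, -0.1958, 0.1894]
tcp_rot: [-3.131, -0.259, 0.0]
wrist_force: [0.2, 0.4, 0.5]
width: 0.996
```

```bash
cat >> h.py <<'E'
def both():
    c=cam("wrist");go(.5976,-.1958,.2,.168)
    H=hsv(c); h,s,v=[H[...,i] for i in range(3)]
    n=proj(c,[.5978,-.1971,.022])[0]
    x=edges(c,(h<16)&(s>150)&(v>70),.022,n)
    y=edges(c,(h>45)&(h<90)&(s>60)&(v>10),.008,n+[40,0])
    d=np.array(x[:2])-y[:2];a=y[2];print("copper-board in board axes mm",np.round(1e3*np.array([np.cos(a)*d[0]+np.sin(a)*d[1],-np.sin(a)*d[0]+np.cos(a)*d[1]]),2))
    return c,x,y
E
python3 - <<'E'
from h import *
both();both()
E
```

```text
t 12.05 pos [ 0.5978 -0.1959  0.1895] yaw 0.165 tilt [ 0. -0.]
shift tool mm [ -0.2  -0.1 -10.5] tool-z turn -0.003 q6 -0.521 F [-0.8 -0.2 -0.3] w 84.9
edge-fit centre [ 597.76 -194.8 ] size 45.2 45.3 yaw 0.1702 slopes [ 0.003  0.014 -0.     0.   ]
edge-fit centre [ 596.51 -195.  ] size 117.1 137.3 yaw 0.164 slopes [-0.002 -0.011 -0.008  0.011]
copper-board in board axes mm [ 1.27 -0.  ]
t 12.1 pos [ 0.5978 -0.1959  0.1895] yaw 0.165 tilt [ 0.0001 -0.0001]
shift tool mm [ -0.2  -0.1 -10.5] tool-z turn -0.003 q6 -0.521 F [-1.2 -0.   0.5] w 85.3
edge-fit centre [ 597.79 -194.82] size 45.2 45.3 yaw 0.1706 slopes [ 0.003  0.013  0.003 -0.   ]
edge-fit centre [ 596.54 -195.04] size 117.0 137.3 yaw 0.1642 slopes [-0.001 -0.011 -0.008  0.01 ]
copper-board in board axes mm [1.28 0.01]
```

arm_command --rows '[{"xyz":[-0.0014,0,0.04],"delta_rot":[0,0,0],"gripper":0.085},{"xyz":[0,0,0.04],"delta_rot":[0,0,0],"gripper":0.085},{"xyz":[0,0,0.04],"delta_rot":[0,0,0],"gripper":0.085},{"xyz":[0,0,0.03],"delta_rot":[0,0,0],"gripper":0.06},{"xyz":[0,0,0.01],"delta_rot":[0,0,0],"gripper":0.06},{"xyz":[0,0,0],"delta_rot":[0,0,0],"gripper":0.06},{"xyz":[0,0,0.008],"delta_rot":[0,0,0],"gripper":0.06},{"xyz":[0,0,0.004],"delta_rot":[0,0,0],"gripper":0.06},{"xyz":[0,0,0],"delta_rot":[0,0,0],"gripper":0.06},{"xyz":[0,0,0],"delta_rot":[0,0,0],"gripper":0.06},{"xyz":[0,0,0],"delta_rot":[0,0,0],"gripper":0.06},{"xyz":[0,0,0],"delta_rot":[0,0,0],"gripper":0.06}]'

```text
time: 13.3
tool_pos: [0.5968, -0.1962, 0.018]
tcp_rot: [3.131, 0.259, 0.001]
wrist_force: [-0.6, -0.7, 0.4]
width: 0.702
```

arm_command --rows '[{"xyz":[0,0,0],"delta_rot":[0,0,0],"gripper":0.052},{"xyz":[0,0,0],"delta_rot":[0,0,0],"gripper":0.048},{"xyz":[0,0,0],"delta_rot":[0,0,0],"gripper":0.045},{"xyz":[0,0,0],"delta_rot":[0,0,0],"gripper":0.043},{"xyz":[0,0,0],"delta_rot":[0,0,0],"gripper":0.043},{"xyz":[0,0,0],"delta_rot":[0,0,0],"gripper":0.043},{"xyz":[0,0,0],"delta_rot":[0,0,0],"gripper":0.052},{"xyz":[0,0,0],"delta_rot":[0,0,0],"gripper":0.06},{"xyz":[0,0,0],"delta_rot":[0,0,0],"gripper":0.06},{"xyz":[0,0,-0.01],"delta_rot":[0,0,0],"gripper":0.06},{"xyz":[0,0,-0.04],"delta_rot":[0,0,0],"gripper":0.06},{"xyz":[0,0,-0.04],"delta_rot":[0,0,0],"gripper":0.085}]' --force 20

```text
time: 14.5
tool_pos: [0.595, -0.1956, 0.1073]
tcp_rot: [-3.129, -0.259, 0.005]
wrist_force: [0.6, 0.4, -0.1]
width: 0.85
```

arm_command --rows '[{"xyz":[0,0,-0.04],"delta_rot":[0,0,0],"gripper":0.085},{"xyz":[0,0,-0.04],"delta_rot":[0,0,0],"gripper":0.085},{"xyz":[0,0,0],"delta_rot":[0,0,0],"gripper":0.085},{"xyz":[0,0,0],"delta_rot":[0,0,0],"gripper":0.085},{"xyz":[0,0,0],"delta_rot":[0,0,0],"gripper":0.085},{"xyz":[0,0,0],"delta_rot":[0,0,0],"gripper":0.085},{"xyz":[0,0,0],"delta_rot":[0,0,0],"gripper":0.085}]'

```text
time: 15.2
tool_pos: [0.5953, -0.1957, 0.1855]
tcp_rot: [-3.129, -0.259, 0.005]
wrist_force: [0.8, 0.1, 0.4]
width: 1.0
```

```bash
python3 - <<'E'
from h import *
c,x,y=both()
cv2.imwrite("pics/w11.png",c["pixels"][:,:,::-1])
go(.475,-.365,.19,.168)
E
```

```text
t 15.25 pos [ 0.5955 -0.1957  0.1857] yaw 0.165 tilt [-0.0027  0.001 ]
shift tool mm [  2.    0.4 -14.3] tool-z turn -0.003 q6 -0.522 F [ 0.2 -0.  -0. ] w 85.0
edge-fit centre [ 596.6  -194.72] size 45.3 45.5 yaw 0.1552 slopes [ 0.002 -0.019 -0.03   0.   ]
edge-fit centre [ 596.31 -194.6 ] size 117.3 136.7 yaw 0.1625 slopes [-0.005  0.    -0.007 -0.008]
copper-board in board axes mm [ 0.26 -0.16]
t 15.25 pos [ 0.5955 -0.1957  0.1857] yaw 0.165 tilt [-0.0027  0.001 ]
shift tool mm [-146.7  147.2   -4.1] tool-z turn -0.003 q6 -0.522 F [ 0.2 -0.  -0. ] w 85.0
```

View pics/w11.png

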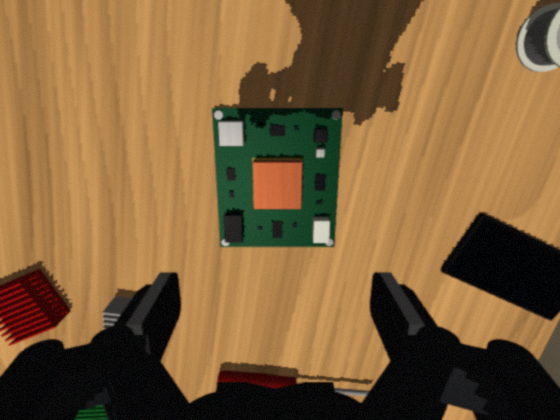

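arm_command --rows '[{"xyz":[-0.03,0.03,-0.01],"delta_rot":[0,0,0],"gripper":0.085},{"xyz":[-0.03,0.03,-0.01],"delta_rot":[0,0,0],"gripper":0.085},{"xyz":[-0.03,0.03,-0.01],"delta_rot":[0,0,0],"gripper":0.085},{"xyz":[-0.03,0.03,0],"delta_rot":[0,0,0],"gripper":0.085},{"xyz":[-0.027,0.027,0],"delta_rot":[0,0,0],"gripper":0.085},{"xyz":[0,0,0],"delta_rot":[0,0,0],"gripper":0.085},{"xyz":[0,0,0],"delta_rot":[0,0,0],"gripper":0.085},{"xyz":[0,0,0],"delta_rot":[0,0,0],"gripper":0.085},{"xyz":[0,0,0],"delta_rot":[0,0,0],"gripper":0.085}]'

```text
time: 16.15
tool_pos: [0.4762, -0.3641, 0.2171]
tcp_rot: [-3.13, -0.261, 0.0]
wrist_force: [-0.4, 0.0, -0.5]
width: 0.996
```

```bash
python3 - <<'E'
from h import *
c=cam("wrist","w12");go(.475,-.365,.19,.168)
E
```

```text
t 16.2 pos [ 0.4763 -0.3641  0.2172] yaw 0.167 tilt [-0.0002  0.0005]
shift tool mm [-1.4  0.7 27.2] tool-z turn -0.0012 q6 -0.861 F [ 0.4 -0.5  1. ] w 85.1
```

View pics/w12.png

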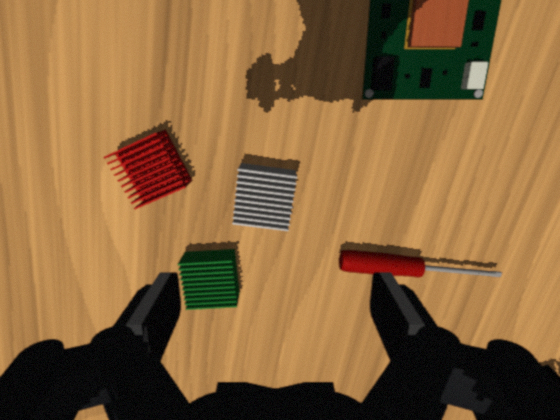

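```bash
python3 - <<'E'
from h import *
c=cam("wrist");H=hsv(c); h,s,v=[H[...,i] for i in range(3)]
cv2.imwrite("pics/w12z.png",cv2.resize(c["pixels"][145:245,220:315,::-1],None,fx=6,fy=6,interpolation=0))
m=((s<55)&(v>100)).astype(np.uint8)
m=cv2.morphologyEx(m,cv2.MORPH_CLOSE,np.ones((7,3),np.uint8))
x=rect(c,m>0,.030,(265,195),"m12");x=edges(c,m>0,.030,(265,195))
go(x[0],x[1],.19,x[2])
im=cv2.imread("pics/m12.png")[145:245,220:315];cv2.imwrite("pics/m12z.png",np.hstack([cv2.imread("pics/w12z.png")[:,:400],cv2.resize(im,None,fx=4,fy=6,interpolation=0)]))
E
```

```text
centre 0.4694 -0.3885 size 58.8 60.6 yaw 0.0321 area^.5 58.6
edge-fit centre [ 468.27 -387.57] size 57.5 59.4 yaw 0.0299 slopes [-0.007 -0.    -0.002  0.004]
t 16.25 pos [ 0.4763 -0.3642  0.2173] yaw 0.167 tilt [-0.0001  0.0003]
shift tool mm [-11.8  21.7  27.3] tool-z turn 0.1368 q6 -0.861 F [ 0.1 -1.6  0.6] w 84.9
```

View pics/m12z.png

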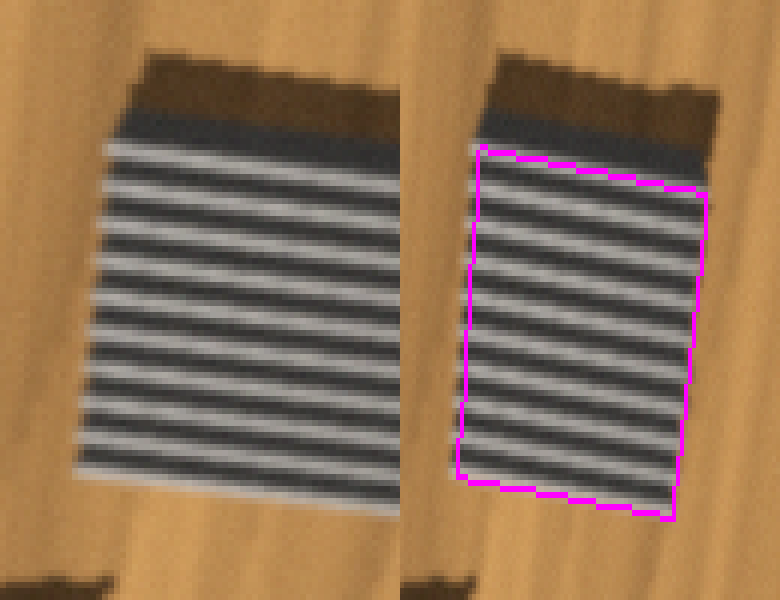

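arm_command --rows '[{"xyz":[-0.0118,0.0217,0],"delta_rot":[0,0,0],"gripper":0.085},{"xyz":[0,0,0.03],"delta_rot":[0,0,0.137],"gripper":0.085},{"xyz":[0,0,0],"delta_rot":[0,0,0],"gripper":0.085},{"xyz":[0,0,0],"delta_rot":[0,0,0],"gripper":0.085},{"xyz":[0,0,0],"delta_rot":[0,0,0],"gripper":0.085},{"xyz":[0,0,0],"delta_rot":[0,0,0],"gripper":0.085}]'

```text
time: 16.85
tool_pos: [0.4683, -0.3887, 0.1889]
tcp_rot: [3.14, 0.047, 0.002]
wrist_force: [0.3, -0.3, 1.3]
width: 0.994
```

```bash
python3 - <<'E'
from h import *
c=cam("wrist");H=hsv(c); h,s,v=[H[...,i] for i in range(3)]
m=((s<60)&(v>90)).astype(np.uint8)
m=cv2.morphologyEx(m,cv2.MORPH_CLOSE,np.ones((9,3),np.uint8))
n=proj(c,[.4685,-.3878,.03])[0];print(n)
x=rect(c,m>0,.030,n,"m13");x=edges(c,m>0,.030,n)
go(x[0],x[1],.005,x[2])
E
```

```text
[275.05210807 185.82533925]
centre 0.4692 -0.3884 size 59.3 60.7 yaw 0.0302 area^.5 58.9
edge-fit centre [ 468.28 -387.86] size 58.3 59.5 yaw 0.0323 slopes [-0.008 -0.003 -0.     0.018]
t 16.9 pos [ 0.4682 -0.3887  0.1888] yaw 0.029 tilt [ 0.0015 -0.0013]
shift tool mm [ -0.2  -1.1 183.8] tool-z turn -0.0028 q6 -0.763 F [-0.1 -0.7  0.9] w 85.1
```

View pics/m13.png

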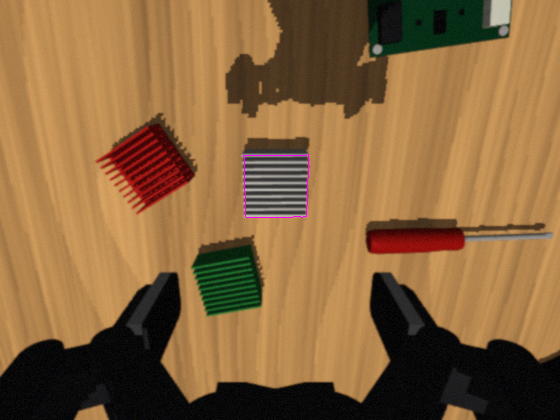

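arm_command --rows '[{"xyz":[0,-0.001,0.04],"delta_rot":[0,0,0],"gripper":0.085},{"xyz":[0,0,0.04],"delta_rot":[0,0,0],"gripper":0.085},{"xyz":[0,0,0.04],"delta_rot":[0,0,0],"gripper":0.085},{"xyz":[0,0,0.03],"delta_rot":[0,0,0],"gripper":0.085},{"xyz":[0,0,0.015],"delta_rot":[0,0,0],"gripper":0.085},{"xyz":[0,0,0.01],"delta_rot":[0,0,0],"gripper":0.085},{"xyz":[0,0,0],"delta_rot":[0,0,0],"gripper":0.085},{"xyz":[0,0,0],"delta_rot":[0,0,0],"gripper":0.085},{"xyz":[0,0,0],"delta_rot":[0,0,0],"gripper":0.085},{"xyz":[0,0,0],"delta_rot":[0,0,0],"gripper":0.085}]'

```text
time: 17.9
tool_pos: [0.4684, -0.3885, 0.0142]
tcp_rot: [3.139, 0.044, 0.003]
wrist_force: [-0.8, 0.3, 0.0]
width: 0.997
```

```bash
python3 - <<'E'
from h import *
c=cam("wrist","w14");go(.4683,-.3879,.006,.031)
E
```

```text
t 17.95 pos [ 0.4682 -0.3883  0.0139] yaw 0.028 tilt [ 0.0018 -0.0016]
shift tool mm [ 0.  -0.4  7.9] tool-z turn -0.003 q6 -0.761 F [-0.1  0.4 -0.1] w 85.0
```

View pics/w14.png

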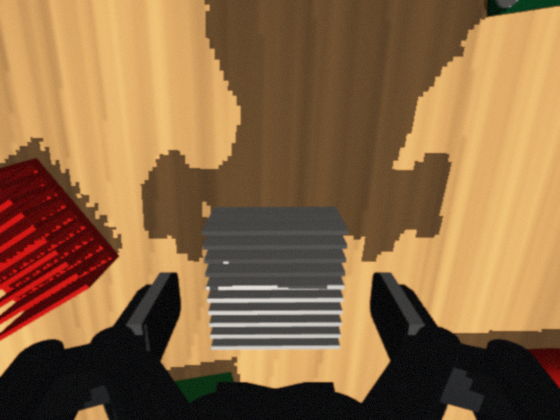

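arm_command --rows '[{"xyz":[0,0,0.005],"delta_rot":[0,0,0],"gripper":0.085},{"xyz":[0,0,0.002],"delta_rot":[0,0,0],"gripper":0.085},{"xyz":[0,0,0],"delta_rot":[0,0,0],"gripper":0.085},{"xyz":[0,0,0],"delta_rot":[0,0,0],"gripper":0.085},{"xyz":[0,0,0],"delta_rot":[0,0,0],"gripper":0.05},{"xyz":[0,0,0],"delta_rot":[0,0,0],"gripper":0.05},{"xyz":[0,0,0],"delta_rot":[0,0,0],"gripper":0.05},{"xyz":[0,0,0],"delta_rot":[0,0,0],"gripper":0.05},{"xyz":[0,0,0],"delta_rot":[0,0,0],"gripper":0.05},{"xyz":[0,0,0],"delta_rot":[0,0,0],"gripper":0.05}]' --force 40

```text
time: 18.95
tool_pos: [0.4677, -0.3878, 0.0057]
tcp_rot: [3.141, 0.044, 0.001]
wrist_force: [0.5, -1.1, 2.0]
width: 0.695
```

```bash
python3 - <<'E'
from h import *
c=cam("wrist","w15");go(.4683,-.3879,.006,.031);go(.5966,-.1949,.19,.166)
E
```

```text
t 19.0 pos [ 0.4677 -0.3878  0.0057] yaw 0.028 tilt [ 0.0005 -0.0005]
shift tool mm [ 0.6  0.1 -0.3] tool-z turn -0.003 q6 -0.761 F [ 0.3 -0.1  1.4] w 58.8
t 19.0 pos [ 0.4677 -0.3878  0.0057] yaw 0.028 tilt [ 0.0005 -0.0005]
shift tool mm [ 134.4 -189.2 -184.3] tool-z turn -0.138 q6 -0.761 F [ 0.3 -0.1  1.4] w 58.8
```

View pics/w15.png

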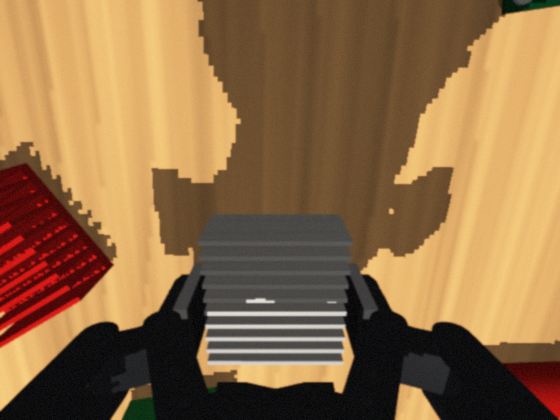

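arm_command --rows '[{"xyz":[0,0,-0.005],"delta_rot":[0,0,0],"gripper":0.05},{"xyz":[0,0,-0.04],"delta_rot":[0,0,0],"gripper":0.05},{"xyz":[0,0,-0.05],"delta_rot":[0,0,0],"gripper":0.05},{"xyz":[0,0,-0.05],"delta_rot":[0,0,0],"gripper":0.05},{"xyz":[0.02,-0.03,-0.035],"delta_rot":[0,0,0],"gripper":0.05},{"xyz":[0.028,-0.04,0],"delta_rot":[0,0,0],"gripper":0.05},{"xyz":[0.028,-0.04,0],"delta_rot":[0,0,0],"gripper":0.05},{"xyz":[0.028,-0.04,0],"delta_rot":[0,0,0],"gripper":0.05},{"xyz":[0.0304,-0.0392,0],"delta_rot":[0,0,0],"gripper":0.05},{"xyz":[0,0,0],"delta_rot":[0,0,-0.138],"gripper":0.05},{"xyz":[0,0,0],"delta_rot":[0,0,0],"gripper":0.05},{"xyz":[0,0,0],"delta_rot":[0,0,0],"gripper":0.05}]'

```text
time: 20.2
tool_pos: [0.5957, -0.1948, 0.1847]
tcp_rot: [-3.131, -0.256, 0.002]
wrist_force: [-0.4, 0.2, -1.7]
width: 0.687
```

arm_command --rows '[{"xyz":[0,0,0],"delta_rot":[0,0,0],"gripper":0.05},{"xyz":[0,0,0],"delta_rot":[0,0,0],"gripper":0.05},{"xyz":[0,0,0],"delta_rot":[0,0,0],"gripper":0.05}]'

```text
time: 20.5
tool_pos: [0.5959, -0.1957, 0.1853]
tcp_rot: [3.131, 0.257, -0.0]
wrist_force: [0.3, 0.2, -0.9]
width: 0.694
```

```bash
python3 - <<'E'
from h import *
c=cam("wrist","w16");go(.5966,-.1949,.19,.166)
H=hsv(c); h,s,v=[H[...,i] for i in range(3)]
n=proj(c,[.5966,-.1955,.022])[0]
x=edges(c,(h<16)&(s>150)&(v>60),.022,n)
x2=rect(c,(h<16)&(s>150)&(v>60),.022,n,"m16")
go(x[0],x[1],.035,x[2])
E
```

```text
t 20.55 pos [ 0.596  -0.1956  0.1853] yaw 0.164 tilt [ 0. -0.]
shift tool mm [ 0.7 -0.6 -4.7] tool-z turn -0.0018 q6 -0.521 F [ 0.3 -0.5 -1. ] w 59.6
edge-fit centre [ 596.59 -194.48] size 45.3 46.7 yaw 0.1641 slopes [ 0.002 -0.004 -0.     0.   ]
centre 0.5977 -0.1953 size 46.5 46.8 yaw 0.1646 area^.5 46.0
t 20.55 pos [ 0.596  -0.1956  0.1853] yaw 0.164 tilt [ 0. -0.]
shift tool mm [  0.7  -1.  150.3] tool-z turn 0.0001 q6 -0.521 F [ 0.3 -0.5 -1. ] w 59.6
```

View pics/m16.png

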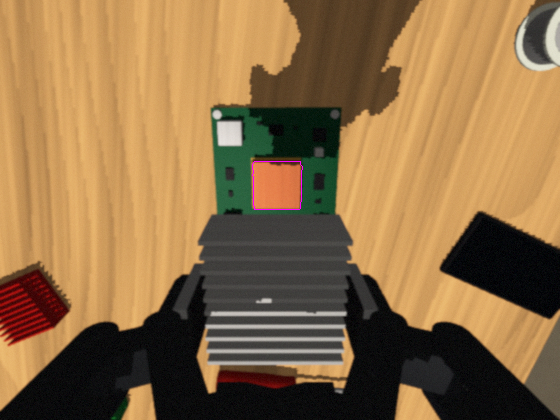

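arm_command --rows '[{"xyz":[0.0007,-0.0008,0.04],"delta_rot":[0,0,0],"gripper":0.05},{"xyz":[0,0,0.04],"delta_rot":[0,0,0],"gripper":0.05},{"xyz":[0,0,0.03],"delta_rot":[0,0,0],"gripper":0.05},{"xyz":[0,0,0.02],"delta_rot":[0,0,0],"gripper":0.05},{"xyz":[0,0,0.01],"delta_rot":[0,0,0],"gripper":0.05},{"xyz":[0,0,0.005],"delta_rot":[0,0,0],"gripper":0.05},{"xyz":[0,0,0.003],"delta_rot":[0,0,0],"gripper":0.05},{"xyz":[0,0,0],"delta_rot":[0,0,0],"gripper":0.05},{"xyz":[0,0,0],"delta_rot":[0,0,0],"gripper":0.05},{"xyz":[0,0,0],"delta_rot":[0,0,0],"gripper":0.05},{"xyz":[0,0,0],"delta_rot":[0,0,0],"gripper":0.05},{"xyz":[0,0,0],"delta_rot":[0,0,0],"gripper":0.05}]'

```text
time: 21.75
tool_pos: [0.5972, -0.194, 0.0377]
tcp_rot: [3.13, 0.26, 0.001]
wrist_force: [-0.2, -0.1, -1.3]
width: 0.695
```

```bash
python3 - <<'E'
from h import *
go(.5966,-.1948,.0277,.165)
E
```

```text
t 21.75 pos [ 0.5972 -0.194   0.0377] yaw 0.166 tilt [ 0.0006 -0.0002]
shift tool mm [-0.7  0.7 10. ] tool-z turn 0.001 q6 -0.52 F [-0.2 -0.1 -1.3] w 59.3
```

arm_command --rows '[{"xyz":[0,0,0.004],"delta_rot":[0,0,0],"gripper":0.05},{"xyz":[0,0,0.003],"delta_rot":[0,0,0],"gripper":0.05},{"xyz":[0,0,0],"delta_rot":[0,0,0],"gripper":0.05},{"xyz":[0,0,0],"delta_rot":[0,0,0],"gripper":0.05},{"xyz":[0,0,0],"delta_rot":[0,0,0],"gripper":0.05},{"xyz":[0,0,0],"delta_rot":[0,0,0],"gripper":0.05}]'

```text
time: 22.35
tool_pos: [0.5971, -0.194, 0.0304]
tcp_rot: [3.131, 0.26, 0.0]
wrist_force: [-0.4, 0.3, -0.7]
width: 0.693
```

```bash
python3 - <<'E'
from h import *
go(.5966,-.1948,.0277,.165)
E
```

```text
t 22.35 pos [ 0.5971 -0.194   0.0304] yaw 0.166 tilt [ 0.0002 -0.0001]
shift tool mm [-0.6  0.8  2.7] tool-z turn 0.001 q6 -0.52 F [-0.4  0.3 -0.7] w 59.2
```

arm_command --rows '[{"xyz":[-0.0006,0.0008,0.001],"delta_rot":[0,0,0],"gripper":0.05},{"xyz":[0,0,0.0005],"delta_rot":[0,0,0],"gripper":0.05},{"xyz":[0,0,0],"delta_rot":[0,0,0],"gripper":0.05},{"xyz":[0,0,0],"delta_rot":[0,0,0],"gripper":0.05},{"xyz":[0,0,0],"delta_rot":[0,0,0],"gripper":0.05}]'

```text
time: 22.85
tool_pos: [0.5965, -0.1948, 0.0288]
tcp_rot: [-3.131, -0.26, -0.0]
wrist_force: [-0.5, 0.3, -1.2]
width: 0.694
```

arm_command --rows '[{"xyz":[0,0,0.0005],"delta_rot":[0,0,0],"gripper":0.05},{"xyz":[0,0,0],"delta_rot":[0,0,0],"gripper":0.05},{"xyz":[0,0,0],"delta_rot":[0,0,0],"gripper":0.05}]'

```text
time: 23.15
tool_pos: [0.5965, -0.1948, 0.0283]
tcp_rot: [-3.131, -0.26, 0.0]
wrist_force: [0.4, -0.7, -0.8]
width: 0.69
```

arm_command --rows '[{"xyz":[0,0,0.0005],"delta_rot":[0,0,0],"gripper":0.05},{"xyz":[0,0,0],"delta_rot":[0,0,0],"gripper":0.05},{"xyz":[0,0,0],"delta_rot":[0,0,0],"gripper":0.05}]'

```text
time: 23.45
tool_pos: [0.5965, -0.1948, 0.0278]
tcp_rot: [-3.131, -0.26, 0.0]
wrist_force: [0.1, 0.1, -1.6]
width: 0.693
```

arm_command --rows '[{"xyz":[0,0,0.0006],"delta_rot":[0,0,0],"gripper":0.05},{"xyz":[0,0,0],"delta_rot":[0,0,0],"gripper":0.05},{"xyz":[0,0,0],"delta_rot":[0,0,0],"gripper":0.05}]'

```text
time: 23.75
tool_pos: [0.5965, -0.1948, 0.0277]
tcp_rot: [3.131, 0.26, 0.0]
wrist_force: [-2.7, 0.3, 4.9]
width: 0.693
```

arm_command --rows '[{"xyz":[0,0,0.0005],"delta_rot":[0,0,0],"gripper":0.05},{"xyz":[0,0,0],"delta_rot":[0,0,0],"gripper":0.05},{"xyz":[0,0,0],"delta_rot":[0,0,0],"gripper":0.05}]'

```text
time: 24.05
tool_pos: [0.5965, -0.1948, 0.0277]
tcp_rot: [-3.131, -0.261, 0.0]
wrist_force: [-4.4, 0.8, 8.2]
width: 0.692
```

arm_command --rows '[{"xyz":[0,0,-0.0008],"delta_rot":[0,0,0],"gripper":0.05},{"xyz":[0,0,0],"delta_rot":[0,0,0],"gripper":0.065},{"xyz":[0,0,0],"delta_rot":[0,0,0],"gripper":0.07},{"xyz":[0,0,0],"delta_rot":[0,0,0],"gripper":0.075},{"xyz":[0,0,-0.005],"delta_rot":[0,0,0],"gripper":0.08},{"xyz":[0,0,-0.02],"delta_rot":[0,0,0],"gripper":0.085},{"xyz":[0,0,-0.05],"delta_rot":[0,0,0],"gripper":0.085},{"xyz":[0,0,-0.05],"delta_rot":[0,0,0],"gripper":0.085},{"xyz":[0,0,-0.05],"delta_rot":[0,0,0],"gripper":0.085},{"xyz":[0,0,0],"delta_rot":[0,0,0],"gripper":0.085},{"xyz":[0,0,0],"delta_rot":[0,0,0],"gripper":0.085},{"xyz":[0,0,0],"delta_rot":[0,0,0],"gripper":0.085}]'

```text
time: 25.25
tool_pos: [0.5956, -0.1945, 0.2012]
tcp_rot: [-3.13, -0.26, 0.003]
wrist_force: [-1.0, -0.1, -0.6]
width: 0.993
```

arm_command --rows '[{"xyz":[0,0,0],"delta_rot":[0,0,0],"gripper":0.085},{"xyz":[0,0,0],"delta_rot":[0,0,0],"gripper":0.085},{"xyz":[0,0,0],"delta_rot":[0,0,0],"gripper":0.085}]'

```text
time: 25.55
tool_pos: [0.5958, -0.1945, 0.2008]
tcp_rot: [-3.13, -0.26, 0.004]
wrist_force: [-0.4, -1.1, 0.3]
width: 0.994
```

```bash
python3 - <<'E'
from h import *
c=cam("wrist","w17");go(.5966,-.1948,.19,.166)
H=hsv(c); h,s,v=[H[...,i] for i in range(3)]
m=((s<60)&(v>90)).astype(np.uint8)
m=cv2.morphologyEx(m,cv2.MORPH_CLOSE,np.ones((9,3),np.uint8))
n=proj(c,[.5966,-.1955,.052])[0]
x=rect(c,m>0,.052,n,"m17");x=edges(c,m>0,.052,n)
y=edges(c,(h>45)&(h<90)&(s>60)&(v>10),.008,n+[45,0])
cv2.imwrite("pics/w17z.png",cv2.resize(c["pixels"][90:260,190:370,::-1],None,fx=3.3,fy=3.3,interpolation=2))
E
```

```text
t 25.6 pos [ 0.596  -0.1946  0.2012] yaw 0.166 tilt [-0.0019  0.0007]
shift tool mm [ 0.6  0.3 11.2] tool-z turn -0.0 q6 -0.521 F [-0.5  0.4  0.1] w 85.0
centre 0.6094 -0.2033 size 81.4 78.6 yaw 0.1673 area^.5 62.9Traceback (most recent call last):
  File "<stdin>", line 7, in <module>
  File "h.py", line 63, in edges
    f=np.polyfit(Q[sel,1-ax],Q[sel,ax],1);sl.append(f[0]*(1 if ax else -1));of.append(f[1])
    raise TypeError("expected non-empty vector for x")
TypeError: expected non-empty vector for x
```

View pics/m17.png

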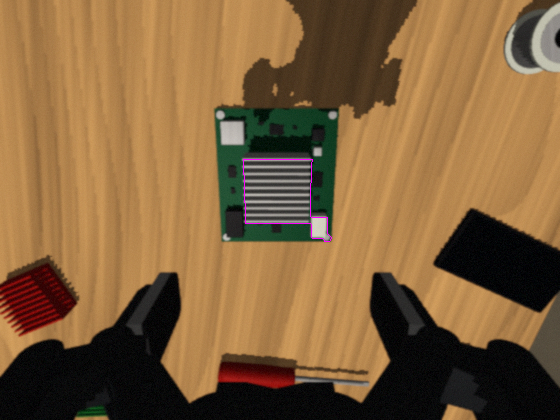

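```bash
cat >> h.py <<'E'
def sinkboard(zt=.052,f=None):
    c=cam("wrist",f);go(.5966,-.1948,.19,.166)
    H=hsv(c); h,s,v=[H[...,i] for i in range(3)]
    m=((s<60)&(v>90)).astype(np.uint8)
    n=proj(c,[.5966,-.1955,zt])[0]
    m=cv2.morphologyEx(m,cv2.MORPH_CLOSE,np.ones((9,1),np.uint8));m=cv2.morphologyEx(m,cv2.MORPH_OPEN,np.ones((31,31),np.uint8))
    x=edges(c,m>0,zt,n)
    y=edges(c,(h>45)&(h<90)&(s>60)&(v>10),.008,n+[48,0])
    d=np.array(x[:2])-y[:2];a=y[2];print("sink-board in board axes mm",np.round(1e3*np.array([np.cos(a)*d[0]+np.sin(a)*d[1],-np.sin(a)*d[0]+np.cos(a)*d[1]]),2))
    return c,x,y
E
python3 - <<'E'
from h import *
c,x,y=sinkboard()
cv2.imwrite("pics/w17z.png",cv2.resize(c["pixels"][90:260,190:370,::-1],None,fx=3.3,fy=3.3,interpolation=2))
go(.467,.40,.2,.166)
E
```

```text
t 25.65 pos [ 0.5961 -0.1947  0.2016] yaw 0.166 tilt [-0.0014  0.0005]
shift tool mm [ 0.4  0.2 11.6] tool-z turn -0.0 q6 -0.521 F [-0.1  0.2 -0.8] w 85.0
edge-fit centre [ 596.85 -195.42] size 59.5 60.2 yaw 0.1711 slopes [ 0.032 -0.018 -0.    -0.   ]Traceback (most recent call last):
  File "<stdin>", line 2, in <module>
  File "h.py", line 83, in sinkboard
    y=edges(c,(h>45)&(h<90)&(s>60)&(v>10),.008,n+[48,0])
  File "h.py", line 63, in edges
    f=np.polyfit(Q[sel,1-ax],Q[sel,ax],1);sl.append(f[0]*(1 if ax else -1));of.append(f[1])
    raise TypeError("expected non-empty vector for x")
TypeError: expected non-empty vector for x
```

```bash
python3 - <<'E'
from h import *
c=cam("wrist")
cv2.imwrite("pics/w17z.png",cv2.resize(c["pixels"][90:260,190:370,::-1],None,fx=3.3,fy=3.3,interpolation=2))
go(.467,.40,.21,.166)
E
```

```text
t 25.7 pos [ 0.5963 -0.1947  0.2019] yaw 0.166 tilt [-0.0009  0.0003]
shift tool mm [ -29.2 -607.9   -7.8] tool-z turn 0.0 q6 -0.521 F [ 0.   0.4 -0.4] w 85.4
```

View pics/w17z.png

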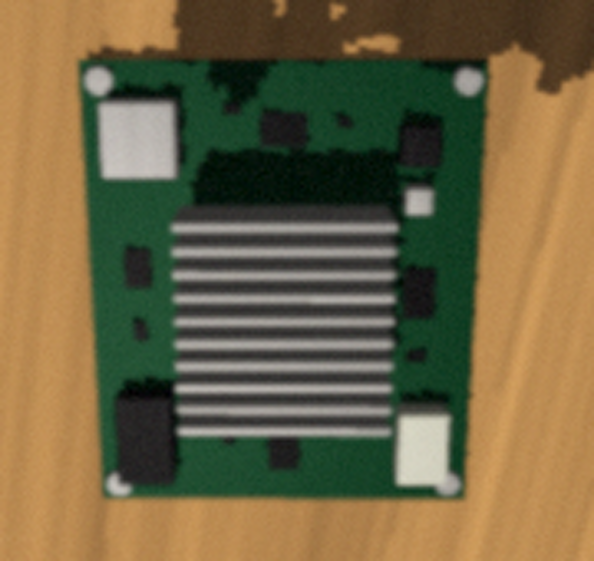

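arm_command --rows '[{"xyz":[-0.002,-0.045,-0.008],"delta_rot":[0,0,0],"gripper":0.085},{"xyz":[-0.002,-0.048,0],"delta_rot":[0,0,0],"gripper":0.085},{"xyz":[-0.002,-0.048,0],"delta_rot":[0,0,0],"gripper":0.085},{"xyz":[-0.002,-0.048,0],"delta_rot":[0,0,0],"gripper":0.085},{"xyz":[-0.002,-0.048,0],"delta_rot":[0,0,0],"gripper":0.085},{"xyz":[-0.002,-0.048,0],"delta_rot":[0,0,0],"gripper":0.085},{"xyz":[-0.002,-0.048,0],"delta_rot":[0,0,0],"gripper":0.085},{"xyz":[-0.002,-0.048,0],"delta_rot":[0,0,0],"gripper":0.085},{"xyz":[-0.002,-0.048,0],"delta_rot":[0,0,0],"gripper":0.085},{"xyz":[-0.002,-0.048,0],"delta_rot":[0,0,0],"gripper":0.085},{"xyz":[-0.002,-0.048,0],"delta_rot":[0,0,0],"gripper":0.085},{"xyz":[-0.002,-0.048,0],"delta_rot":[0,0,0],"gripper":0.085}]'

```text
time: 26.9
tool_pos: [0.4775, 0.3683, 0.2107]
tcp_rot: [-3.131, -0.261, -0.001]
wrist_force: [0.5, -0.5, 0.7]
width: 1.0
```

arm_command --rows '[{"xyz":[-0.004,-0.035,0],"delta_rot":[0,0,0],"gripper":0.085},{"xyz":[0,0,0],"delta_rot":[0,0,0],"gripper":0.085},{"xyz":[0,0,0],"delta_rot":[0,0,0],"gripper":0.085},{"xyz":[0,0,0],"delta_rot":[0,0,0],"gripper":0.085},{"xyz":[0,0,0],"delta_rot":[0,0,0],"gripper":0.085}]'

```text
time: 27.4
tool_pos: [0.4689, 0.3989, 0.2105]
tcp_rot: [3.131, 0.258, -0.0]
wrist_force: [-0.4, -0.0, 0.4]
width: 0.988
```

```bash
python3 - <<'E'
from h import *
c=cam("wrist","w18");go(.467,.40,.21,.166)
E
```

```text
t 27.45 pos [0.4689 0.3989 0.2105] yaw 0.164 tilt [ 0.0001 -0.0002]
shift tool mm [-1.7 -1.4  0.5] tool-z turn -0.0018 q6 0.5 F [ 0.2 -0.7 -0.2] w 85.2
```

View pics/w18.png

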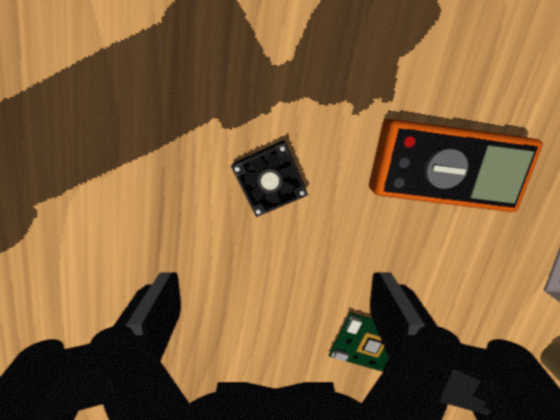

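```bash
cat >> h.py <<'E'
def fan(zt=.02,near=None,f=None):
    c=cam("wrist",f);H=hsv(c); h,s,v=[H[...,i] for i in range(3)]
    g=((s<70)&(v>85)).astype(np.uint8)
    n,l,st,ce=cv2.connectedComponentsWithStats(g)
    W=np.array([[ray(c,ce[i],zt)[0][0],ray(c,ce[i],zt)[0][1],st[i,4],*ce[i]] for i in range(1,n) if 3<=st[i,4]<700])
    if near is None: near=ray(c,(270,180),zt)[0][:2]
    d=np.hypot(W[:,0]-near[0],W[:,1]-near[1]);W=W[d<.045]
    print(np.round(W,4))
    return c,W
E
python3 - <<'E'
from h import *
c,W=fan()
cv2.imwrite("pics/w18z.png",cv2.resize(c["pixels"][125:230,215:325,::-1],None,fx=5,fy=5,interpolation=0))
E
```

```text
[[  0.4707   0.4304  24.     282.     148.2917]
 [  0.429    0.4024  27.     236.4815 168.8889]
 [  0.4637   0.3959 301.     269.4452 180.6312]
 [  0.4986   0.3885  23.     301.5652 192.8261]
 [  0.4565   0.3604  29.     257.3448 211.7931]]
```

View pics/w18z.png

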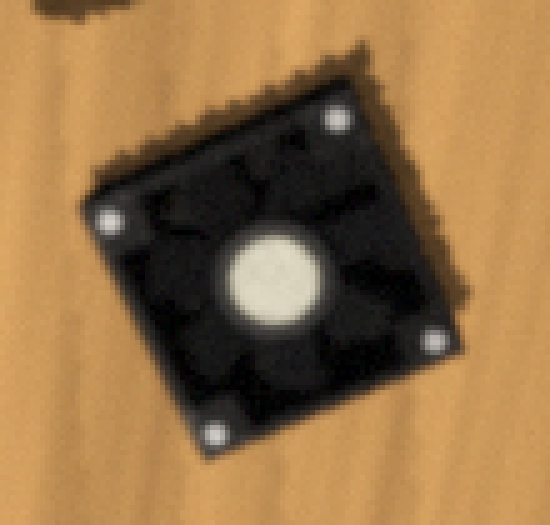

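arm_command --rows '[{"xyz":[-0.0057,0.0026,0],"delta_rot":[0,0,0],"gripper":0.085},{"xyz":[0,0,0],"delta_rot":[0,0,-0.142],"gripper":0.085},{"xyz":[0,0,0],"delta_rot":[0,0,-0.142],"gripper":0.085},{"xyz":[0,0,0.02],"delta_rot":[0,0,-0.142],"gripper":0.085},{"xyz":[0,0,0],"delta_rot":[0,0,0],"gripper":0.085},{"xyz":[0,0,0],"delta_rot":[0,0,0],"gripper":0.085},{"xyz":[0,0,0],"delta_rot":[0,0,0],"gripper":0.085},{"xyz":[0,0,0],"delta_rot":[0,0,0],"gripper":0.085},{"xyz":[0,0,0],"delta_rot":[0,0,0],"gripper":0.085}]'

```text
time: 28.4
tool_pos: [0.4635, 0.397, 0.1912]
tcp_rot: [-3.005, -0.915, -0.002]
wrist_force: [-0.2, 0.2, 0.6]
width: 0.995
```

```bash
python3 - <<'E'
from h import *
c,W=fan(near=(.4637,.3954),f="w19")
S=W[W[:,2]<100]; ctr=S[:,:2].mean(0)
# yaw from principal edges
S=S[np.argsort(np.arctan2(S[:,1]-ctr[1],S[:,0]-ctr[0]))]
e=np.roll(S[:,:2],-1,0)-S[:,:2];a=[((np.arctan2(y,x)+np.pi/4)%(np.pi/2))-np.pi/4 for x,y in e];print(np.round(a,4),np.round(np.hypot(*e.T),4),ctr)
go(ctr[0],ctr[1],.003,np.mean([q%(np.pi/2) for q in a]))
E
```

```text
[[  0.4242   0.4027   3.     243.     156.    ]
 [  0.4289   0.4026  30.     247.1667 158.8667]
 [  0.4708   0.4306  24.     300.7083 159.    ]
 [  0.4636   0.3959 324.     273.8333 184.4167]
 [  0.4568   0.361   26.     248.5    209.    ]
 [  0.4984   0.3886  20.     298.9    209.3   ]]
[ 0.5854  0.5812  0.5893 -0.0235  0.6643] [0.0499 0.0502 0.0504 0.0047 0.0529] [0.4558101  0.39707963]
t 28.45 pos [0.4635 0.3969 0.1911] yaw 0.591 tilt [0.0008 0.0006]
shift tool mm [ -6.5  -4.4 188.1] tool-z turn -0.2021 q6 0.076 F [-0.2  0.  -0. ] w 85.0
```

View pics/w19.png

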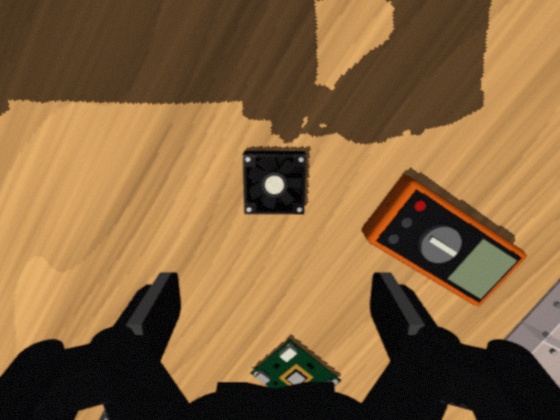

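arm_command --rows '[{"xyz":[-0.0005,0.0011,0.04],"delta_rot":[0,0,0.004],"gripper":0.085},{"xyz":[0,0,0.04],"delta_rot":[0,0,0],"gripper":0.085},{"xyz":[0,0,0.04],"delta_rot":[0,0,0],"gripper":0.085},{"xyz":[0,0,0.03],"delta_rot":[0,0,0],"gripper":0.085},{"xyz":[0,0,0.02],"delta_rot":[0,0,0],"gripper":0.085},{"xyz":[0,0,0.008],"delta_rot":[0,0,0],"gripper":0.085},{"xyz":[0,0,0],"delta_rot":[0,0,0],"gripper":0.085},{"xyz":[0,0,0],"delta_rot":[0,0,0],"gripper":0.085},{"xyz":[0,0,0],"delta_rot":[0,0,0],"gripper":0.085},{"xyz":[0,0,0],"delta_rot":[0,0,0],"gripper":0.085}]'

```text
time: 29.45
tool_pos: [0.4645, 0.3964, 0.0142]
tcp_rot: [-3.006, -0.91, -0.004]
wrist_force: [0.2, 0.0, 0.5]
width: 0.994
```

```bash
python3 - <<'E'
from h import *
go(.4637,.3957,.005,.587)
c=cam("wrist","w20")
E
```

```text
t 29.45 pos [0.4645 0.3964 0.0142] yaw 0.588 tilt [0.0023 0.0018]
shift tool mm [-1.   0.1  9.2] tool-z turn 0.0009 q6 0.078 F [0.2 0.  0.5] w 84.9
```

View pics/w20.png

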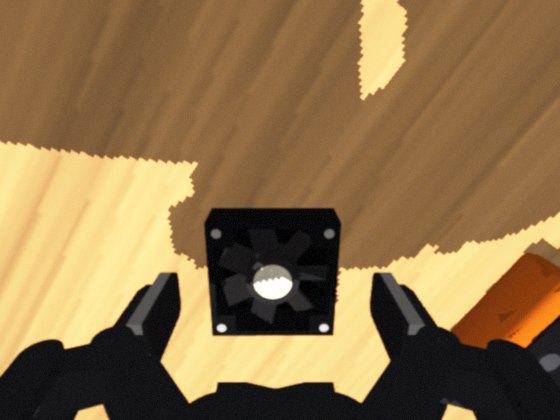

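arm_command --rows '[{"xyz":[-0.0008,0,0.006],"delta_rot":[0,0,0],"gripper":0.085},{"xyz":[0,0,0.003],"delta_rot":[0,0,0],"gripper":0.085},{"xyz":[0,0,0],"delta_rot":[0,0,0],"gripper":0.085},{"xyz":[0,0,0],"delta_rot":[0,0,0],"gripper":0.085},{"xyz":[0,0,0],"delta_rot":[0,0,0],"gripper":0.05},{"xyz":[0,0,0],"delta_rot":[0,0,0],"gripper":0.05},{"xyz":[0,0,0],"delta_rot":[0,0,0],"gripper":0.05},{"xyz":[0,0,0],"delta_rot":[0,0,0],"gripper":0.05},{"xyz":[0,0,0],"delta_rot":[0,0,0],"gripper":0.05},{"xyz":[0,0,0],"delta_rot":[0,0,0],"gripper":0.05}]' --force 30

```text
time: 30.5
tool_pos: [0.463, 0.3953, 0.0038]
tcp_rot: [-3.007, -0.91, -0.001]
wrist_force: [-0.2, 0.7, 2.7]
width: 0.695
```

```bash
python3 - <<'E'
from h import *
go(.4637,.3957,.005,.587)
c=cam("wrist","w21")
go(.5968,-.1952,.22,.167)
E
```

```text
t 30.5 pos [0.463  0.3953 0.0038] yaw 0.588 tilt [0.0005 0.0004]
shift tool mm [ 0.8  0.  -1.2] tool-z turn 0.001 q6 0.078 F [-0.2  0.7  2.7] w 59.4
t 30.55 pos [0.463  0.3953 0.0038] yaw 0.588 tilt [0.0005 0.0004]
shift tool mm [-216.1  565.5 -216.4] tool-z turn 0.421 q6 0.078 F [ 0.6 -0.5  1.7] w 59.5
```

View pics/w21.png

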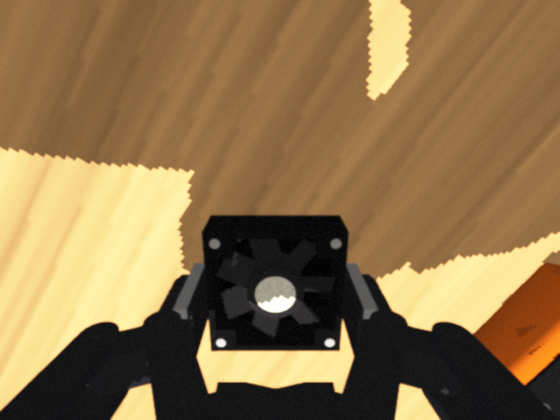

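arm_command --rows '[{"xyz":[0,0,-0.005],"delta_rot":[0,0,0],"gripper":0.05},{"xyz":[0,0,-0.04],"delta_rot":[0,0,0],"gripper":0.05},{"xyz":[0,0,-0.05],"delta_rot":[0,0,0],"gripper":0.05},{"xyz":[0,0,-0.05],"delta_rot":[0,0,0],"gripper":0.05},{"xyz":[0,0,-0.05],"delta_rot":[0,0,0],"gripper":0.05},{"xyz":[-0.016,0.04,-0.02],"delta_rot":[0,0,0],"gripper":0.05},{"xyz":[-0.017,0.045,0],"delta_rot":[0,0,0],"gripper":0.05},{"xyz":[-0.017,0.045,0],"delta_rot":[0,0,0],"gripper":0.05},{"xyz":[-0.017,0.045,0],"delta_rot":[0,0,0],"gripper":0.05},{"xyz":[-0.017,0.045,0],"delta_rot":[0,0,0],"gripper":0.05},{"xyz":[-0.017,0.045,0],"delta_rot":[0,0,0],"gripper":0.05},{"xyz":[-0.017,0.045,0],"delta_rot":[0,0,0],"gripper":0.05}]'

```text
time: 31.75
tool_pos: [0.5361, 0.0698, 0.2184]
tcp_rot: [-3.007, -0.911, 0.001]
wrist_force: [1.0, 0.6, -2.1]
width: 0.692
```

arm_command --rows '[{"xyz":[-0.017,0.045,0],"delta_rot":[0,0,0],"gripper":0.05},{"xyz":[-0.017,0.045,0],"delta_rot":[0,0,0],"gripper":0.05},{"xyz":[-0.017,0.045,0],"delta_rot":[0,0,0],"gripper":0.05},{"xyz":[-0.017,0.045,0],"delta_rot":[0,0,0],"gripper":0.05},{"xyz":[-0.017,0.045,0],"delta_rot":[0,0,0],"gripper":0.05},{"xyz":[-0.013,0.03,0],"delta_rot":[0,0,0],"gripper":0.05},{"xyz":[0,0,0],"delta_rot":[0,0,0.14],"gripper":0.05},{"xyz":[0,0,0],"delta_rot":[0,0,0.14],"gripper":0.05},{"xyz":[0,0,0],"delta_rot":[0,0,0.141],"gripper":0.05},{"xyz":[0,0,0],"delta_rot":[0,0,0],"gripper":0.05},{"xyz":[0,0,0],"delta_rot":[0,0,0],"gripper":0.05},{"xyz":[0,0,0],"delta_rot":[0,0,0],"gripper":0.05}]'

```text
time: 32.95
tool_pos: [0.5962, -0.1946, 0.2184]
tcp_rot: [-3.13, -0.266, 0.001]
wrist_force: [-0.2, 0.7, -1.4]
width: 0.696
```

arm_command --rows '[{"xyz":[0,0,0],"delta_rot":[0,0,0],"gripper":0.05},{"xyz":[0,0,0],"delta_rot":[0,0,0],"gripper":0.05},{"xyz":[0,0,0],"delta_rot":[0,0,0],"gripper":0.05}]'

```text
time: 33.25
tool_pos: [0.5964, -0.1947, 0.2185]
tcp_rot: [3.131, 0.263, 0.0]
wrist_force: [-0.4, 0.6, -1.1]
width: 0.695
```

```bash
cat >> h.py <<'E'
def sinktop(zt=.052,f=None):
    c=cam("wrist",f);H=hsv(c); h,s,v=[H[...,i] for i in range(3)]
    m=((s<60)&(v>80)).astype(np.uint8);n=proj(c,[.5966,-.1955,zt])[0];print(n)
    m=cv2.morphologyEx(m,cv2.MORPH_CLOSE,np.ones((9,1),np.uint8));m=cv2.morphologyEx(m,cv2.MORPH_OPEN,np.ones((31,31),np.uint8))
    rect(c,m>0,zt,n,f and f+"m");return c,edges(c,m>0,zt,n)
E
python3 - <<'E'
from h import *
c,x=sinktop(f="w22")
go(x[0],x[1],.0558,x[2])
E
```

```text
[274.99470877 185.58220674]
centre 0.5977 -0.1957 size 60.9 61.1 yaw 0.1685 area^.5 59.9
edge-fit centre [ 596.53 -195.07] size 59.0 60.6 yaw 0.1617 slopes [ 0.03  -0.03  -0.027  0.   ]
t 33.3 pos [ 0.5964 -0.1948  0.2185] yaw 0.168 tilt [ 0. -0.]
shift tool mm [  0.    0.3 162.7] tool-z turn 0.0058 q6 -0.523 F [ 0.1 -0.4 -1.2] w 59.1
```

View pics/w22m.png

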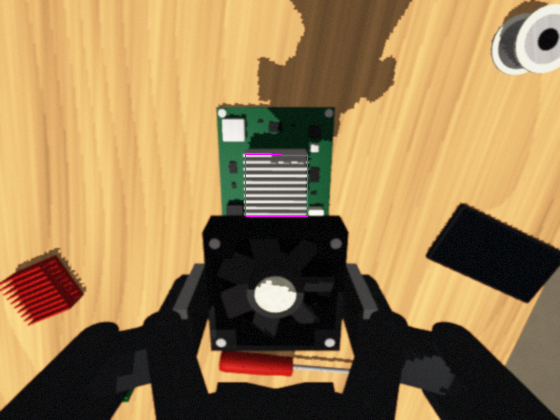

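arm_command --rows '[{"xyz":[0.0001,0.0003,0.04],"delta_rot":[0,0,0],"gripper":0.05},{"xyz":[0,0,0.04],"delta_rot":[0,0,0],"gripper":0.05},{"xyz":[0,0,0.03],"delta_rot":[0,0,0],"gripper":0.05},{"xyz":[0,0,0.02],"delta_rot":[0,0,0],"gripper":0.05},{"xyz":[0,0,0.015],"delta_rot":[0,0,0],"gripper":0.05},{"xyz":[0,0,0.008],"delta_rot":[0,0,0],"gripper":0.05},{"xyz":[0,0,0.003],"delta_rot":[0,0,0],"gripper":0.05},{"xyz":[0,0,0],"delta_rot":[0,0,0],"gripper":0.05},{"xyz":[0,0,0],"delta_rot":[0,0,0],"gripper":0.05},{"xyz":[0,0,0],"delta_rot":[0,0,0],"gripper":0.05},{"xyz":[0,0,0],"delta_rot":[0,0,0],"gripper":0.05},{"xyz":[0,0,0],"delta_rot":[0,0,0],"gripper":0.05}]'

```text
time: 34.5
tool_pos: [0.5969, -0.1953, 0.0631]
tcp_rot: [3.13, 0.262, 0.001]
wrist_force: [0.1, 0.1, -1.1]
width: 0.698
```

```bash
python3 - <<'E'
from h import *
go(.5966,-.1952,.0558,.167)
E
```

```text
t 34.5 pos [ 0.5969 -0.1953  0.0631] yaw 0.167 tilt [ 0.0009 -0.0004]
shift tool mm [-0.3 -0.1  7.3] tool-z turn 0.0 q6 -0.523 F [ 0.1  0.1 -1.1] w 59.6
```

arm_command --rows '[{"xyz":[-0.0003,0,0.003],"delta_rot":[0,0,0],"gripper":0.05},{"xyz":[0,0,0.002],"delta_rot":[0,0,0],"gripper":0.05},{"xyz":[0,0,0.001],"delta_rot":[0,0,0],"gripper":0.05},{"xyz":[0,0,0],"delta_rot":[0,0,0],"gripper":0.05},{"xyz":[0,0,0],"delta_rot":[0,0,0],"gripper":0.05},{"xyz":[0,0,0],"delta_rot":[0,0,0],"gripper":0.05}]'

```text
time: 35.1
tool_pos: [0.5964, -0.1952, 0.0565]
tcp_rot: [3.131, 0.262, 0.0]
wrist_force: [-0.5, 0.6, -1.6]
width: 0.69
```

arm_command --rows '[{"xyz":[0,0,0.0005],"delta_rot":[0,0,0],"gripper":0.05},{"xyz":[0,0,0],"delta_rot":[0,0,0],"gripper":0.05},{"xyz":[0,0,0],"delta_rot":[0,0,0],"gripper":0.05}]'

```text
time: 35.4
tool_pos: [0.5963, -0.1952, 0.056]
tcp_rot: [3.131, 0.262, 0.0]
wrist_force: [-0.0, 0.4, -0.3]
width: 0.691
```

arm_command --rows '[{"xyz":[0,0,0.0005],"delta_rot":[0,0,0],"gripper":0.05},{"xyz":[0,0,0],"delta_rot":[0,0,0],"gripper":0.05},{"xyz":[0,0,0],"delta_rot":[0,0,0],"gripper":0.05}]'

```text
time: 35.7
tool_pos: [0.5964, -0.1952, 0.0558]
tcp_rot: [3.131, 0.262, 0.0]
wrist_force: [-0.7, -0.0, 1.8]
width: 0.692
```

Contact at the expected height (2–3 N). Release and rise.

arm_command --rows '[{"xyz":[0,0,0],"delta_rot":[0,0,0],"gripper":0.062},{"xyz":[0,0,0],"delta_rot":[0,0,0],"gripper":0.067},{"xyz":[0,0,0],"delta_rot":[0,0,0],"gripper":0.072},{"xyz":[0,0,0],"delta_rot":[0,0,0],"gripper":0.075},{"xyz":[0,0,-0.005],"delta_rot":[0,0,0],"gripper":0.08},{"xyz":[0,0,-0.02],"delta_rot":[0,0,0],"gripper":0.085},{"xyz":[0,0,-0.05],"delta_rot":[0,0,0],"gripper":0.085},{"xyz":[0,0,-0.05],"delta_rot":[0,0,0],"gripper":0.085},{"xyz":[0,0,-0.035],"delta_rot":[0,0,0],"gripper":0.085},{"xyz":[0,0,0],"delta_rot":[0,0,0],"gripper":0.085},{"xyz":[0,0,0],"delta_rot":[0,0,0],"gripper":0.085},{"xyz":[0,0,0],"delta_rot":[0,0,0],"gripper":0.085}]'

```text
time: 36.9
tool_pos: [0.5952, -0.1948, 0.2139]
tcp_rot: [-3.13, -0.262, 0.004]
wrist_force: [0.5, 0.6, -0.6]
width: 0.995
```

arm_command --rows '[{"xyz":[0,0,0],"delta_rot":[0,0,0],"gripper":0.085},{"xyz":[0,0,0],"delta_rot":[0,0,0],"gripper":0.085},{"xyz":[0,0,0],"delta_rot":[0,0,0],"gripper":0.085}]'

```text
time: 37.2
tool_pos: [0.5957, -0.195, 0.2141]
tcp_rot: [-3.13, -0.262, 0.003]
wrist_force: [0.2, -0.5, 0.6]
width: 0.995
```

```bash
python3 - <<'E'
from h import *
c,W=fan(.072,near=(.5966,-.1952),f="w23")
cv2.imwrite("pics/w23z.png",cv2.resize(c["pixels"][90:260,190:370,::-1],None,fx=3.3,fy=3.3,interpolation=2))
go(.47,.025,.21,.167)
E
```

```text
[[ 5.674000e-01 -1.747000e-01  3.400000e+01  2.467647e+02  1.647353e+02]
 [ 6.170000e-01 -1.663000e-01  3.000000e+01  3.053333e+02  1.648000e+02]
 [ 5.962000e-01 -1.949000e-01  3.790000e+02  2.759393e+02  1.923852e+02]
 [ 5.757000e-01 -2.244000e-01  2.800000e+01  2.482143e+02  2.195000e+02]
 [ 6.254000e-01 -2.159000e-01  2.700000e+01  3.037407e+02  2.194074e+02]]
t 37.25 pos [ 0.5959 -0.195   0.2144] yaw 0.167 tilt [-0.0016  0.0006]
shift tool mm [ -87.6 -237.9    4.8] tool-z turn -0.0 q6 -0.523 F [ 0.3 -0.1 -1. ] w 85.3
```

View pics/w23z.png

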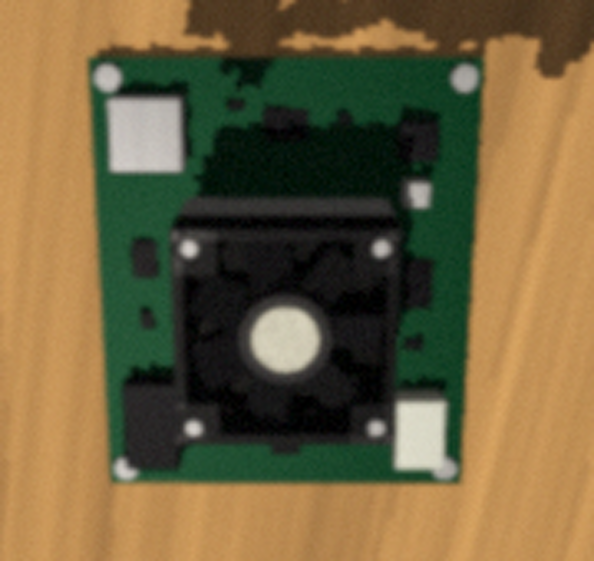

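arm_command --rows '[{"xyz":[-0.016,-0.045,0],"delta_rot":[0,0,0],"gripper":0.085},{"xyz":[-0.016,-0.045,0],"delta_rot":[0,0,0],"gripper":0.085},{"xyz":[-0.016,-0.045,0],"delta_rot":[0,0,0],"gripper":0.085},{"xyz":[-0.016,-0.045,0],"delta_rot":[0,0,0],"gripper":0.085},{"xyz":[-0.016,-0.045,0],"delta_rot":[0,0,0],"gripper":0.085},{"xyz":[-0.008,-0.013,0],"delta_rot":[0,0,0],"gripper":0.085},{"xyz":[0,0,0],"delta_rot":[0,0,0],"gripper":0.085},{"xyz":[0,0,0],"delta_rot":[0,0,0],"gripper":0.085},{"xyz":[0,0,0],"delta_rot":[0,0,0],"gripper":0.085},{"xyz":[0,0,0],"delta_rot":[0,0,0],"gripper":0.085}]'

```text
time: 38.25
tool_pos: [0.4708, 0.0238, 0.2155]
tcp_rot: [3.131, 0.259, 0.0]
wrist_force: [0.8, 0.2, 0.1]
width: 0.997
```

```bash
python3 - <<'E'
from h import *
c=cam("wrist","w24");go(.47,.025,.21,.167);H=hsv(c)
n=proj(c,[.469,.022,.018])[0];print(n);n=n.astype(int)
cv2.imwrite("pics/w24z.png",np.hstack([cv2.resize(c["pixels"][n[1]-40:n[1]+40,n[0]-40:n[0]+40,::-1],None,fx=5,fy=5,interpolation=0),cv2.resize(c["pixels"][:,:,::-1],(400,400))]))
E
```

```text
t 38.3 pos [0.4706 0.0238 0.2154] yaw 0.165 tilt [-0.0001 -0.0002]
shift tool mm [-0.4 -1.3  5.4] tool-z turn -0.0017 q6 -0.167 F [0.1 0.2 0.1] w 85.2
[273.02310704 178.24318511]
```

View pics/w24z.png

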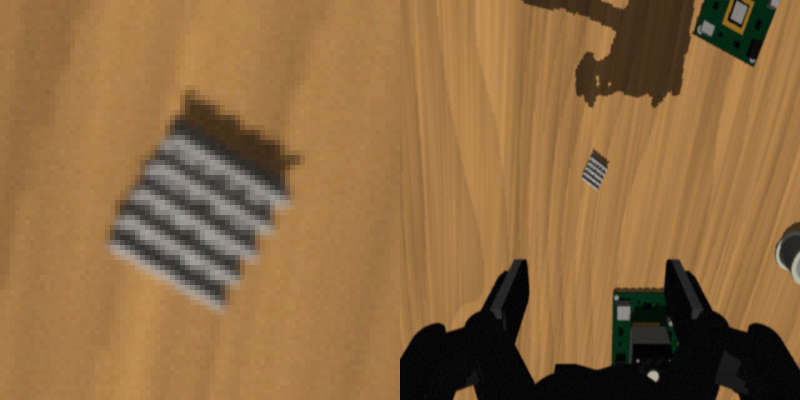

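```bash
cat >> h.py <<'E'
def small(zt,near,f=None,k=(5,5)):
    c=cam("wrist",f);H=hsv(c); h,s,v=[H[...,i] for i in range(3)]
    m=((s<75)&(v>75)).astype(np.uint8)
    m=cv2.morphologyEx(m,cv2.MORPH_CLOSE,np.ones(k,np.uint8));m=cv2.morphologyEx(m,cv2.MORPH_OPEN,np.ones((5,5),np.uint8))
    n=proj(c,[*near,zt])[0]
    return c,rect(c,m>0,zt,n,f and f+"m")
E
python3 - <<'E'
from h import *
c,x=small(.018,(.469,.022),"w25")
go(x[0],x[1],.17,x[2])
cv2.imwrite("pics/w25z.png",cv2.resize(cv2.imread("pics/w25m.png")[138:218,233:313],None,fx=6,fy=6,interpolation=0))
E
```

```text
centre 0.4692 0.0173 size 28.9 28.9 yaw -0.3742 area^.5 26.8
t 38.35 pos [0.4705 0.024  0.2153] yaw 0.165 tilt [-0.0003 -0.0002]
shift tool mm [-2.3  6.4 45.3] tool-z turn 0.5396 q6 -0.167 F [-0.2  0.1  0.1] w 85.1
```

View pics/w25z.png

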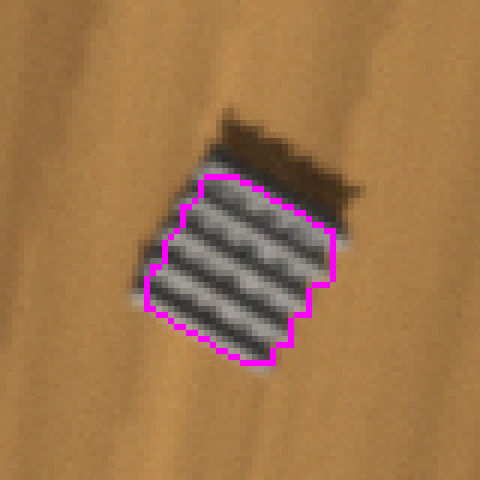

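arm_command --rows '[{"xyz":[-0.0022,0.0064,0],"delta_rot":[0,0,0],"gripper":0.085},{"xyz":[0,0,0.02],"delta_rot":[0,0,0.12],"gripper":0.085},{"xyz":[0,0,0.02],"delta_rot":[0,0,0.12],"gripper":0.085},{"xyz":[0,0,0.02],"delta_rot":[0,0,0.12],"gripper":0.085},{"xyz":[0,0,0.02],"delta_rot":[0,0,0.12],"gripper":0.085},{"xyz":[0,0,0],"delta_rot":[0,0,0],"gripper":0.085},{"xyz":[0,0,0],"delta_rot":[0,0,0],"gripper":0.085},{"xyz":[0,0,0],"delta_rot":[0,0,0],"gripper":0.085},{"xyz":[0,0,0],"delta_rot":[0,0,0],"gripper":0.085},{"xyz":[0,0,0],"delta_rot":[0,0,0],"gripper":0.085}]'

```text
time: 39.35
tool_pos: [0.4697, 0.0182, 0.1366]
tcp_rot: [-3.103, 0.488, -0.003]
wrist_force: [-0.5, 0.2, -0.7]
width: 0.998
```

```bash
python3 - <<'E'
from h import *
c,x=small(.018,(.469,.018),"w26",(9,1))
go(x[0],x[1],.17,x[2])
n=proj(c,[.469,.018,.018])[0].astype(int);print(n)
cv2.imwrite("pics/w26z.png",cv2.resize(cv2.imread("pics/w26m.png")[n[1]-45:n[1]+45,n[0]-45:n[0]+45],None,fx=6,fy=6,interpolation=0))
E
```

```text
centre 0.4695 0.0165 size 29.0 27.7 yaw -0.3577 area^.5 27.5
t 39.4 pos [0.4695 0.0182 0.1364] yaw -0.312 tilt [ 0.0016 -0.    ]
shift tool mm [  0.6   1.6 -33.6] tool-z turn 0.0453 q6 0.298 F [-0.1 -0.3 -0.6] w 85.0
[274 200]
```

View pics/w26z.png

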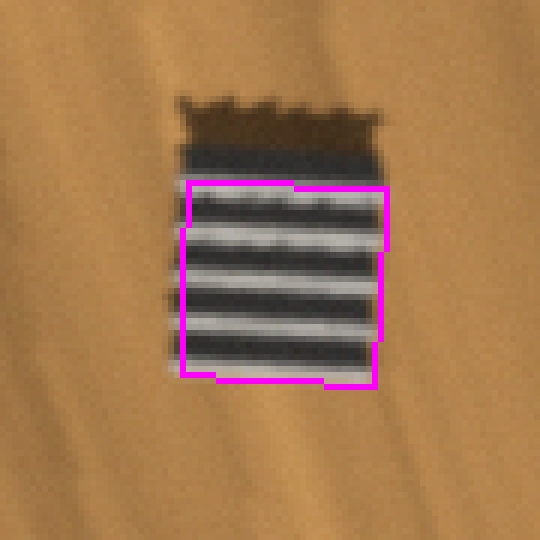

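arm_command --rows '[{"xyz":[0,0,0],"delta_rot":[0,0,0.042],"gripper":0.085},{"xyz":[0,0,0],"delta_rot":[0,0,0],"gripper":0.085},{"xyz":[0,0,0],"delta_rot":[0,0,0],"gripper":0.085},{"xyz":[0,0,0],"delta_rot":[0,0,0],"gripper":0.085},{"xyz":[0,0,0],"delta_rot":[0,0,0],"gripper":0.085}]'

```text
time: 39.9
tool_pos: [0.4689, 0.0182, 0.1355]
tcp_rot: [3.092, -0.554, 0.0]
wrist_force: [-0.0, 0.1, 0.2]
width: 0.993
```

```bash
cat >> h.py <<'E'
def small2(zt,near,f=None,k=(9,1),o=(5,5)):
    c=cam("wrist",f);H=hsv(c); h,s,v=[H[...,i] for i in range(3)]
    m=((s<75)&(v>75)).astype(np.uint8)
    m=cv2.morphologyEx(m,cv2.MORPH_CLOSE,np.ones(k,np.uint8));m=cv2.morphologyEx(m,cv2.MORPH_OPEN,np.ones(o,np.uint8))
    n=proj(c,[*near,zt])[0].astype(int)
    im=c["pixels"][:,:,::-1].copy();im[cv2.dilate(m,np.ones((3,3)))-m>0]=(255,0,255)
    if f: cv2.imwrite(f"pics/{f}z.png",cv2.resize(im[n[1]-45:n[1]+45,n[0]-45:n[0]+45],None,fx=6,fy=6,interpolation=0))
    return c,edges(c,m>0,zt,n)
E
python3 - <<'E'
from h import *
c,x=small2(.018,(.469,.018),"w27")
go(x[0],x[1],.003,x[2])
E
```

```text
edge-fit centre [469.06  17.75] size 27.5 27.9 yaw -0.3732 slopes [-0.012 -0.015 -0.051  0.   ]
t 39.95 pos [0.4688 0.0182 0.1355] yaw -0.355 tilt [ 0. -0.]
shift tool mm [  0.4   0.3 132.5] tool-z turn 0.0186 q6 0.34 F [-0.2 -0.6 -0.5] w 84.7
```

View pics/w27z.png

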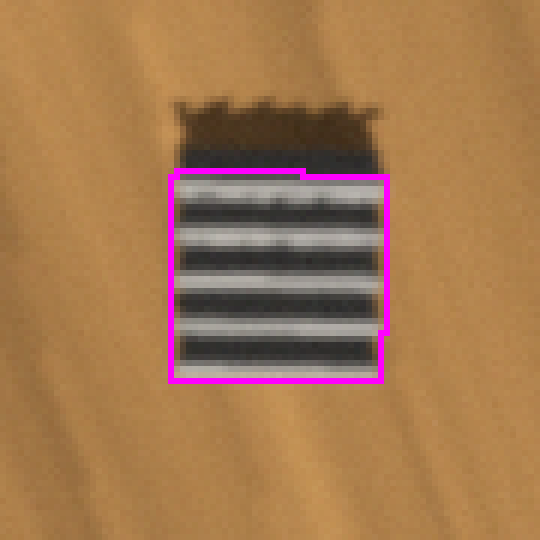

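arm_command --rows '[{"xyz":[0.0003,0.0003,0.04],"delta_rot":[0,0,0.005],"gripper":0.06},{"xyz":[0,0,0.04],"delta_rot":[0,0,0],"gripper":0.05},{"xyz":[0,0,0.025],"delta_rot":[0,0,0],"gripper":0.05},{"xyz":[0,0,0.01],"delta_rot":[0,0,0],"gripper":0.05},{"xyz":[0,0,0],"delta_rot":[0,0,0],"gripper":0.05},{"xyz":[0,0,0],"delta_rot":[0,0,0],"gripper":0.05},{"xyz":[0,0,0],"delta_rot":[0,0,0],"gripper":0.05},{"xyz":[0,0,0],"delta_rot":[0,0,0],"gripper":0.05}]'

```text
time: 40.75
tool_pos: [0.4706, 0.0178, 0.0221]
tcp_rot: [-3.09, 0.562, -0.005]
wrist_force: [0.1, -0.3, -0.3]
width: 0.588
```

```bash
python3 - <<'E'
from h import *
c=cam("wrist","w28");go(.4691,.0178,.005,-.361)
E
```

```text
t 40.8 pos [0.4703 0.0178 0.0219] yaw -0.36 tilt [ 0.0028 -0.0001]
shift tool mm [-1.2  0.4 16.9] tool-z turn 0.0011 q6 0.345 F [0.4 0.7 0.5] w 49.9
```

View pics/w28.png

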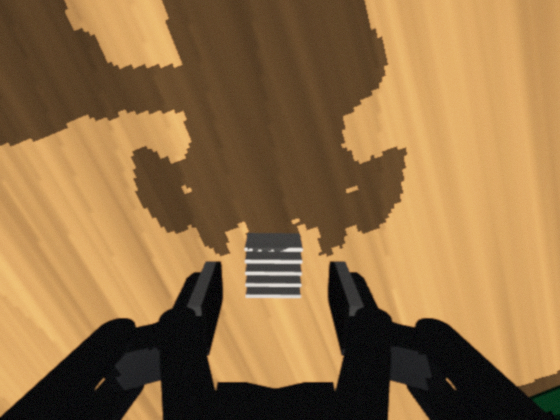

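arm_command --rows '[{"xyz":[-0.0008,0.0003,0.01],"delta_rot":[0,0,0],"gripper":0.05},{"xyz":[0,0,0.006],"delta_rot":[0,0,0],"gripper":0.05},{"xyz":[0,0,0],"delta_rot":[0,0,0],"gripper":0.05},{"xyz":[0,0,0],"delta_rot":[0,0,0],"gripper":0.05},{"xyz":[0,0,0],"delta_rot":[0,0,0],"gripper":0.02},{"xyz":[0,0,0],"delta_rot":[0,0,0],"gripper":0.02},{"xyz":[0,0,0],"delta_rot":[0,0,0],"gripper":0.02},{"xyz":[0,0,0],"delta_rot":[0,0,0],"gripper":0.02},{"xyz":[0,0,0],"delta_rot":[0,0,0],"gripper":0.02}]' --force 25

```text
time: 41.7
tool_pos: [0.4684, 0.0178, 0.0047]
tcp_rot: [-3.091, 0.562, -0.001]
wrist_force: [0.3, 0.9, 1.5]
width: 0.315
```

```bash
python3 - <<'E'
from h import *
c=cam("wrist","w29");go(.4691,.0178,.005,-.361);go(.625,.205,.17,.165);go(.625,.205,.17,-.361)
E
```

```text
t 41.75 pos [0.4684 0.0178 0.0047] yaw -0.36 tilt [ 0.0005 -0.    ]
shift tool mm [ 0.6 -0.2 -0.3] tool-z turn 0.001 q6 0.345 F [0.5 0.8 1.1] w 27.4
t 41.75 pos [0.4684 0.0178 0.0047] yaw -0.36 tilt [ 0.0005 -0.    ]
shift tool mm [  80.7 -230.4 -165.2] tool-z turn -0.525 q6 0.345 F [0.5 0.8 1.1] w 27.4
t 41.75 pos [0.4684 0.0178 0.0047] yaw -0.36 tilt [ 0.0005 -0.    ]
shift tool mm [  80.7 -230.4 -165.2] tool-z turn 0.001 q6 0.345 F [0.5 0.8 1.1] w 27.4
```

View pics/w29.png

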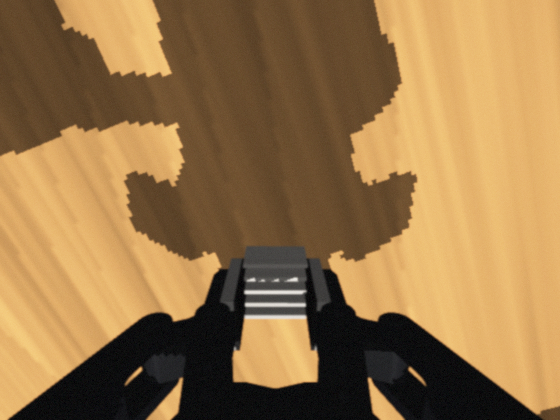

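arm_command --rows '[{"xyz":[0,0,-0.005],"delta_rot":[0,0,0],"gripper":0.02},{"xyz":[0,0,-0.04],"delta_rot":[0,0,0],"gripper":0.02},{"xyz":[0,0,-0.05],"delta_rot":[0,0,0],"gripper":0.02},{"xyz":[0,0,-0.05],"delta_rot":[0,0,0],"gripper":0.02},{"xyz":[0.015,-0.04,-0.02],"delta_rot":[0,0,0],"gripper":0.02},{"xyz":[0.016,-0.045,0],"delta_rot":[0,0,0],"gripper":0.02},{"xyz":[0.016,-0.045,0],"delta_rot":[0,0,0],"gripper":0.02},{"xyz":[0.016,-0.045,0],"delta_rot":[0,0,0],"gripper":0.02},{"xyz":[0.017,-0.045,0],"delta_rot":[0,0,0],"gripper":0.02},{"xyz":[0,-0.01,0],"delta_rot":[0,0,0],"gripper":0.02},{"xyz":[0,0,0],"delta_rot":[0,0,0],"gripper":0.02},{"xyz":[0,0,0],"delta_rot":[0,0,0],"gripper":0.02}]'

```text
time: 42.95
tool_pos: [0.6229, 0.2041, 0.1689]
tcp_rot: [3.09, -0.562, -0.003]
wrist_force: [0.3, -0.6, -0.9]
width: 0.322
```

```bash
python3 - <<'E'
from h import *
c=cam("wrist","w30");go(.625,.205,.17,-.361)
E
```

```text
t 43.0 pos [0.6228 0.2037 0.1692] yaw -0.36 tilt [-0.0015 -0.0009]
shift tool mm [ 1.6 -2.  -0.9] tool-z turn 0.0006 q6 0.639 F [-0.5  0.3 -0.4] w 27.5
```

View pics/w30.png

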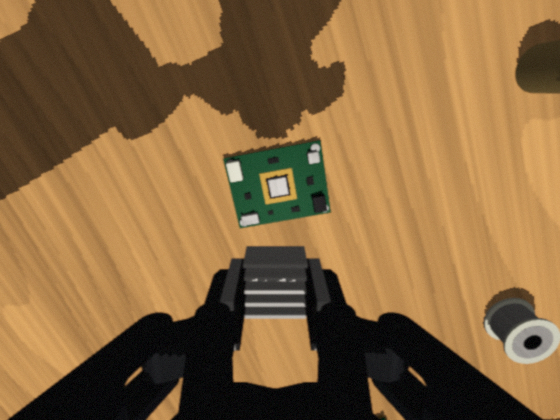

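```bash
cat >> h.py <<'E'
def sboard(f=None,near=(.625,.205),bz=.008):
    c=cam("wrist",f);H=hsv(c); h,s,v=[H[...,i] for i in range(3)]
    n=proj(c,[*near,.011])[0]
    m=((h>45)&(h<90)&(s>60)&(v>10)).astype(np.uint8)
    m=cv2.morphologyEx(m,cv2.MORPH_CLOSE,np.ones((21,21),np.uint8))
    print("board");b=edges(c,m>0,bz,n)
    l=((s<60)&(v>100))
    print("lid");l=edges(c,l,.011,n)
    return c,b,l
E
python3 - <<'E'
from h import *
c,b,l=sboard()
go(l[0],l[1],.17,b[2])
E
```

```text
board
edge-fit centre [625.26 203.83] size 87.0 68.5 yaw -0.1819 slopes [ 0.006 -0.036 -0.    -0.   ]
lid
edge-fit centre [624.86 203.21] size 16.5 16.5 yaw -0.1656 slopes [ 0.013 -0.002 -0.02  -0.023]
t 43.05 pos [0.6229 0.2035 0.1694] yaw -0.361 tilt [-0.001  -0.0007]
shift tool mm [ 1.9 -0.4 -0.6] tool-z turn -0.179 q6 0.639 F [-0.2  0.4 -0.3] w 27.1
```

arm_command --rows '[{"xyz":[0.0019,-0.0004,0],"delta_rot":[0,0,0],"gripper":0.02},{"xyz":[0,0,0],"delta_rot":[0,0,-0.09],"gripper":0.02},{"xyz":[0,0,0.015],"delta_rot":[0,0,-0.09],"gripper":0.02},{"xyz":[0,0,0],"delta_rot":[0,0,0],"gripper":0.02},{"xyz":[0,0,0],"delta_rot":[0,0,0],"gripper":0.02},{"xyz":[0,0,0],"delta_rot":[0,0,0],"gripper":0.02},{"xyz":[0,0,0],"delta_rot":[0,0,0],"gripper":0.02},{"xyz":[0,0,0],"delta_rot":[0,0,0],"gripper":0.02}]'

```text
time: 43.85
tool_pos: [0.6263, 0.2046, 0.1551]
tcp_rot: [-3.128, 0.283, -0.001]
wrist_force: [-0.2, -0.3, 0.3]
width: 0.32
```

```bash
python3 - <<'E'
from h import *
c,b,l=sboard("w31")
go(l[0],l[1],.17,b[2])
im=c["pixels"]
cv2.imwrite("pics/w31z.png",cv2.resize(im[135:255,210:340,::-1],None,fx=5,fy=5,interpolation=0))
n=proj(c,[l[0],l[1],.011])[0];r=int(n[1])
p=im[r-5:r+6].mean(0)
print(n)
for u in list(range(216,230))+list(range(252,270))+list(range(280,300))+list(range(320,336)): print(u,p[u].astype(int),end="; ")
E
```

```text
board
edge-fit centre [625.06 203.94] size 87.4 68.8 yaw -0.1736 slopes [0.006 0.004 0.014 0.001]
lid
edge-fit centre [624.87 203.37] size 16.3 16.7 yaw -0.1734 slopes [ 0.008  0.018  0.    -0.   ]
t 43.9 pos [0.6262 0.2047 0.1549] yaw -0.18 tilt [0.0006 0.0001]
shift tool mm [ -1.1   1.5 -15.1] tool-z turn -0.0068 q6 0.458 F [ 0.6  0.3 -1. ] w 27.2
[273.83476628 193.08144156]
216 [192 142  84]; 217 [195 146  86]; 218 [198 149  89]; 219 [200 150  89]; 220 [201 150  90]; 221 [201 151  90]; 222 [199 150  90]; 223 [180 140  83]; 224 [127 114  68]; 225 [63 91 57]; 226 [36 84 52]; 227 [35 84 53]; 228 [35 84 53]; 229 [36 85 54]; 252 [36 85 54]; 253 [36 86 54]; 254 [37 87 55]; 255 [39 88 57]; 256 [69 97 57]; 257 [136 128  65]; 258 [189 156  74]; 259 [208 167  78]; 260 [211 168  76]; 261 [205 163  76]; 262 [176 137  66]; 263 [117  92  53]; 264 [98 90 82]; 265 [165 160 155]; 266 [206 200 195]; 267 [214 209 203]; 268 [215 210 204]; 269 [213 207 202]; 280 [216 212 206]; 281 [215 210 204]; 282 [203 199 192]; 283 [152 147 142]; 284 [90 82 73]; 285 [121  95  51]; 286 [179 140  64]; 287 [205 162  75]; 288 [208 165  75]; 289 [205 163  75]; 290 [179 150  71]; 291 [121 119  62]; 292 [59 91 54]; 293 [35 84 53]; 294 [35 84 53]; 295 [34 84 53]; 296 [35 84 53]; 297 [35 84 54]; 298 [34 83 52]; 299 [33 82 51]; 320 [29 78 47]; 321 [27 76 46]; 322 [30 76 46]; 323 [63 85 51]; 324 [125 107  63]; 325 [170 130  77]; 326 [187 140  83]; 327 [198 148  89]; 328 [204 154  92]; 329 [208 157  93]; 330 [209 157  93]; 331 [209 157  94]; 332 [209 157  94]; 333 [209 157  94]; 334 [208 156  93]; 335 [204 154  92];
```

View pics/w31z.png

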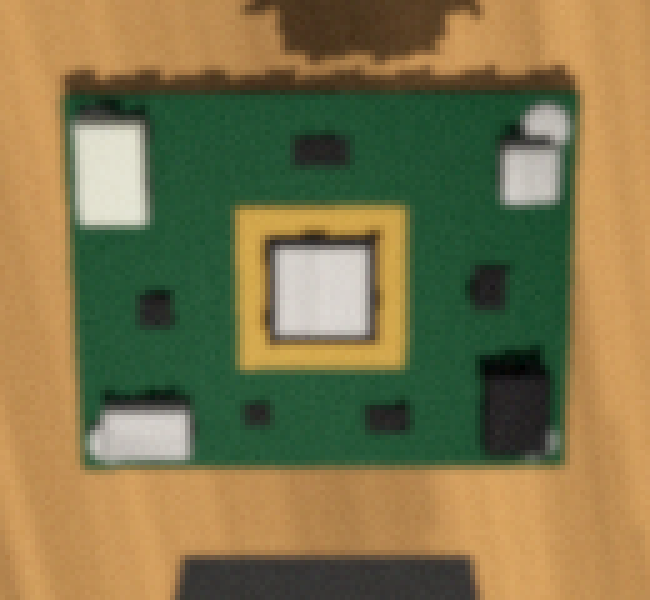

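arm_command --rows '[{"xyz":[-0.0011,0.0014,0.04],"delta_rot":[0,0,-0.006],"gripper":0.02},{"xyz":[0,0,0.04],"delta_rot":[0,0,0],"gripper":0.02},{"xyz":[0,0,0.03],"delta_rot":[0,0,0],"gripper":0.02},{"xyz":[0,0,0.015],"delta_rot":[0,0,0],"gripper":0.02},{"xyz":[0,0,0.005],"delta_rot":[0,0,0],"gripper":0.02},{"xyz":[0,0,0],"delta_rot":[0,0,0],"gripper":0.02},{"xyz":[0,0,0],"delta_rot":[0,0,0],"gripper":0.02},{"xyz":[0,0,0],"delta_rot":[0,0,0],"gripper":0.02},{"xyz":[0,0,0],"delta_rot":[0,0,0],"gripper":0.02},{"xyz":[0,0,0],"delta_rot":[0,0,0],"gripper":0.02}]'

```text
time: 44.9
tool_pos: [0.6253, 0.2037, 0.0256]
tcp_rot: [-3.129, 0.273, -0.003]
wrist_force: [0.2, 0.2, 0.0]
width: 0.319
```

```bash
python3 - <<'E'
from h import *
go(.6249,.2035,.0157,-.1735)
E
```

```text
t 44.9 pos [0.6253 0.2037 0.0256] yaw -0.174 tilt [0.0017 0.0005]
shift tool mm [-0.4  0.2  9.9] tool-z turn -0.0004 q6 0.451 F [0.2 0.2 0. ] w 27.3
```

arm_command --rows '[{"xyz":[-0.0002,0.0001,0.004],"delta_rot":[0,0,0],"gripper":0.02},{"xyz":[0,0,0.003],"delta_rot":[0,0,0],"gripper":0.02},{"xyz":[0,0,0],"delta_rot":[0,0,0],"gripper":0.02},{"xyz":[0,0,0],"delta_rot":[0,0,0],"gripper":0.02},{"xyz":[0,0,0],"delta_rot":[0,0,0],"gripper":0.02},{"xyz":[0,0,0],"delta_rot":[0,0,0],"gripper":0.02}]'

```text
time: 45.5
tool_pos: [0.6245, 0.2034, 0.0175]
tcp_rot: [-3.13, 0.273, -0.0]
wrist_force: [0.2, 0.1, -0.7]
width: 0.325
```

```bash
python3 - <<'E'
from h import *
go(.6249,.2035,.0157,-.1735)
cam("wrist","w32")
E
```

```text
t 45.5 pos [0.6245 0.2034 0.0175] yaw -0.174 tilt [0.0001 0.    ]
shift tool mm [ 0.4 -0.2  1.8] tool-z turn -0.0005 q6 0.451 F [ 0.2  0.1 -0.7] w 27.8
```

View pics/w32.png

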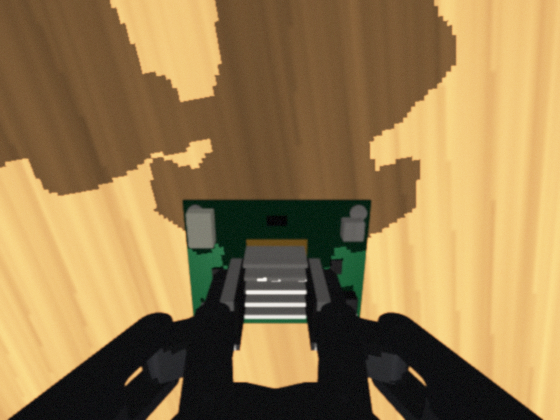

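arm_command --rows '[{"xyz":[0.0004,-0.0001,0.001],"delta_rot":[0,0,0],"gripper":0.02},{"xyz":[0,0,0],"delta_rot":[0,0,0],"gripper":0.02},{"xyz":[0,0,0],"delta_rot":[0,0,0],"gripper":0.02},{"xyz":[0,0,0],"delta_rot":[0,0,0],"gripper":0.02}]'

```text
time: 45.95
tool_pos: [0.6249, 0.2034, 0.0165]
tcp_rot: [-3.13, 0.273, -0.0]
wrist_force: [-0.6, 0.1, -0.1]
width: 0.318
```

arm_command --rows '[{"xyz":[0,0,0.0005],"delta_rot":[0,0,0],"gripper":0.02},{"xyz":[0,0,0],"delta_rot":[0,0,0],"gripper":0.02},{"xyz":[0,0,0],"delta_rot":[0,0,0],"gripper":0.02}]'

```text
time: 46.25
tool_pos: [0.6248, 0.2034, 0.016]
tcp_rot: [3.13, -0.273, -0.0]
wrist_force: [-0.7, -0.9, 0.5]
width: 0.315
```

arm_command --rows '[{"xyz":[0,0,0.0005],"delta_rot":[0,0,0],"gripper":0.02},{"xyz":[0,0,0],"delta_rot":[0,0,0],"gripper":0.02},{"xyz":[0,0,0],"delta_rot":[0,0,0],"gripper":0.02}]'

```text
time: 46.55
tool_pos: [0.6249, 0.2034, 0.0157]
tcp_rot: [-3.13, 0.273, -0.0]
wrist_force: [-0.2, -0.2, 1.7]
width: 0.322
```

arm_command --rows '[{"xyz":[0,0,0],"delta_rot":[0,0,0],"gripper":0.03},{"xyz":[0,0,0],"delta_rot":[0,0,0],"gripper":0.034},{"xyz":[0,0,0],"delta_rot":[0,0,0],"gripper":0.038},{"xyz":[0,0,0],"delta_rot":[0,0,0],"gripper":0.042},{"xyz":[0,0,-0.005],"delta_rot":[0,0,0],"gripper":0.042},{"xyz":[0,0,-0.02],"delta_rot":[0,0,0],"gripper":0.045},{"xyz":[0,0,-0.05],"delta_rot":[0,0,0],"gripper":0.045},{"xyz":[0,0,-0.05],"delta_rot":[0,0,0],"gripper":0.085},{"xyz":[0,0,-0.015],"delta_rot":[0,0,0],"gripper":0.085},{"xyz":[0,0,0],"delta_rot":[0,0,0],"gripper":0.085},{"xyz":[0,0,0],"delta_rot":[0,0,0],"gripper":0.085},{"xyz":[0,0,0],"delta_rot":[0,0,0],"gripper":0.085}]'

```text
time: 47.75
tool_pos: [0.6231, 0.2029, 0.1528]
tcp_rot: [3.128, -0.273, -0.007]
wrist_force: [-0.3, 0.5, -1.0]
width: 0.998
```

arm_command --rows '[{"xyz":[0,0,0],"delta_rot":[0,0,0],"gripper":0.085},{"xyz":[0,0,0],"delta_rot":[0,0,0],"gripper":0.085},{"xyz":[0,0,0],"delta_rot":[0,0,0],"gripper":0.085}]'

```text
time: 48.05
tool_pos: [0.6242, 0.2032, 0.1542]
tcp_rot: [3.129, -0.273, -0.003]
wrist_force: [0.8, -0.3, -0.6]
width: 0.998
```

```bash
python3 - <<'E'
from h import *
c,x=small2(.029,(.625,.2035),"w33",o=(9,9))
go(.6249,.2035,.15,-.1735)
H=hsv(c); h,s,v=[H[...,i] for i in range(3)]
m=((h>45)&(h<90)&(s>60)&(v>10)).astype(np.uint8);m=cv2.morphologyEx(m,cv2.MORPH_CLOSE,np.ones((41,41),np.uint8))
edges(c,m>0,.008,proj(c,[.625,.2035,.011])[0])
cv2.imwrite("pics/w33y.png",cv2.resize(c["pixels"][130:260,205:345,::-1],None,fx=4.5,fy=4.5,interpolation=0))
E
```

```text
edge-fit centre [624.61 203.05] size 28.4 28.9 yaw -0.1724 slopes [ 0.017 -0.016 -0.     0.   ]
t 48.1 pos [0.6245 0.2033 0.1546] yaw -0.174 tilt [-0.0013 -0.0004]
shift tool mm [ 0.4 -0.3  4.6] tool-z turn -0.0005 q6 0.451 F [-0.  -0.2 -0.9] w 84.9
edge-fit centre [625.07 204.22] size 87.5 68.6 yaw -0.173 slopes [ 0.001 -0.002 -0.     0.   ]
```

View pics/w33y.png

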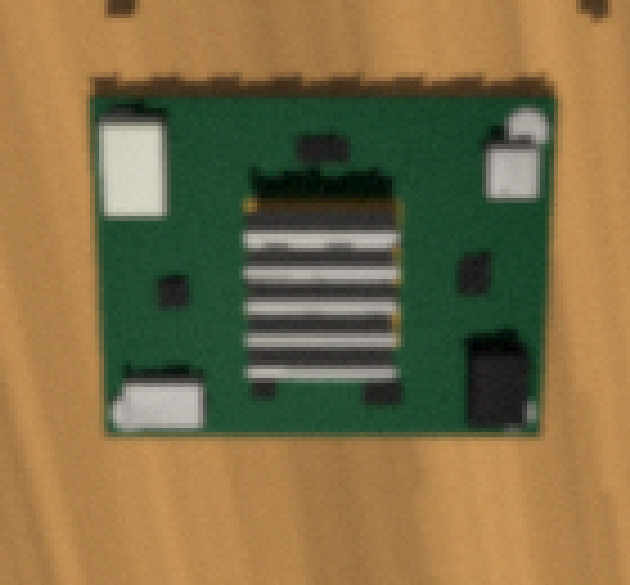

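View pics/w33z.png

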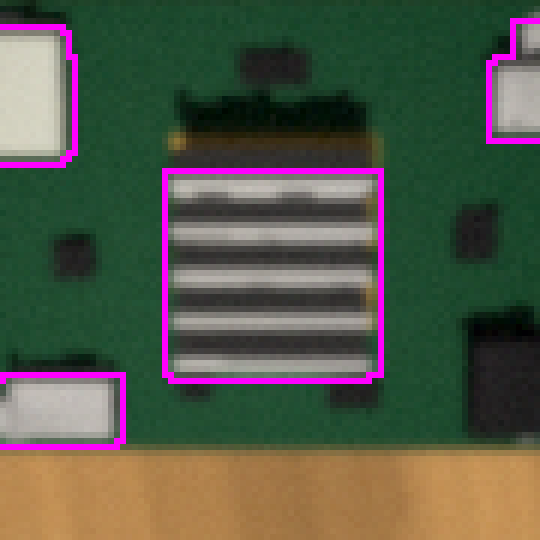

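arm_command --rows '[{"xyz":[0,0,-0.05],"delta_rot":[0,0,0],"gripper":0.085},{"xyz":[-0.03,-0.03,-0.02],"delta_rot":[0,0,0],"gripper":0.085},{"xyz":[-0.03,-0.03,-0.02],"delta_rot":[0,0,0],"gripper":0.085},{"xyz":[-0.03,-0.03,0],"delta_rot":[0,0,0],"gripper":0.085},{"xyz":[-0.03,-0.03,0],"delta_rot":[0,0,0],"gripper":0.085},{"xyz":[0,0,0],"delta_rot":[0,0,0],"gripper":0.085},{"xyz":[0,0,0],"delta_rot":[0,0,0],"gripper":0.085},{"xyz":[0,0,0],"delta_rot":[0,0,0],"gripper":0.085}]'

```text
time: 48.9
tool_pos: [0.5278, 0.3417, 0.2453]
tcp_rot: [3.129, -0.273, 0.0]
wrist_force: [0.6, -0.5, -0.3]
width: 0.995
```

```bash
python3 - <<'E'
from h import *
a=cam("scene","f1");b=cam("side","f2")
def crop(c,P,r=30):
    n=proj(c,P)[0].astype(int);return cv2.resize(c["pixels"][n[1]-r:n[1]+r,n[0]-r:n[0]+r,::-1],(380,280),interpolation=2)
cv2.imwrite("pics/f3.png",np.vstack([np.hstack([crop(c,P) for P in ([.5966,-.195,.04],[.625,.2035,.02])]) for c in (a,b)]))
for c in (a,b):
    w=world(c);n=proj(c,[.5966,-.195,.072])[0].astype(int)
    r=w[n[1]-4:n[1]+5,n[0]-6:n[0]+7].reshape(-1,3);A=np.c_[r[:,:2],np.ones(len(r))];k=np.linalg.lstsq(A,r[:,2],rcond=None)[0];print("fan z",np.median(r[:,2]).round(4),"slope",k[:2].round(3))
E
```

```text
fan z 0.0683 slope [0.3   0.529]
fan z 0.0706 slope [0.058 0.471]
```

View pics/f1.png

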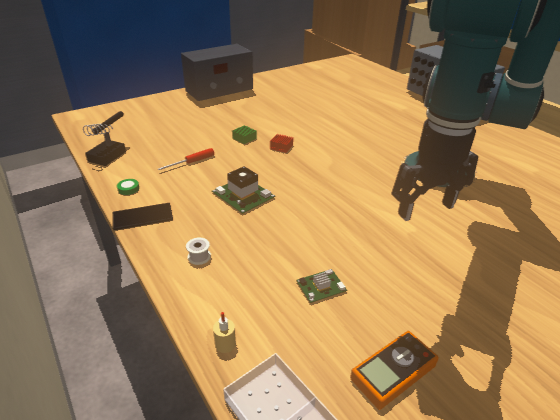

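View pics/f3.png

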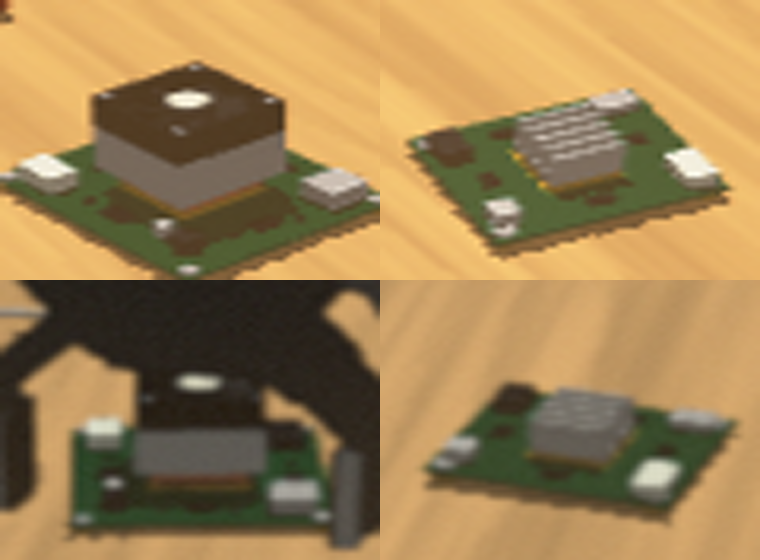

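```bash
python3 -c "
from workcell import bot
print(bot.finish_job())"
```

```text
the job is handed in; nothing more can be done
None
```

I finished the job and handed it in at about 49 s of the 120 s allowed. The copper plate, the large grey heat sink and the fan are stacked on the processor, and the small heat sink is on the small board's chip.

- **Copper plate:** my first placing was 1.3 mm off, so I recentred it by closing the jaws gently on it where it sat. It then measured within 0.3 mm of the board centre.
- **Large heat sink and fan:** my wrist-camera measurements put the heat sink within 1 mm of the copper, and the fan within about 0.5 mm of the heat sink. Both are turned to match the board to about 0.3°. The fit of the heat sink's edges scattered more than that.
- **Small heat sink:** it sits 0.3 and 0.6 mm off the chip centre along world x and y, and square with the board. Against the board's outer edges the same view gives 0.5 and 1.2 mm. The chip itself also measured 0.6 mm off the board centre by those edges, so I trust the chip reading.
- **Forces:** I set every part down in 0.5–1 mm steps until it touched. The wrist force stayed at about 10 N or less in my readings.
- **Final check:** in the closing images the stack and the small heat sink lie flat. The meter, reel, screwdriver and the red and green look-alikes look unmoved. A check of the fan's flatness from depth data showed a slope, contradicting this. I put that down to the gaps between the blades and the fan's edges, so I relied on the images.

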